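Put the calibration kit away

TASK

The analyser has been calibrated: put the kit away in its open case. Stand the red-, blue- and black-topped standards upright in the nests ringed in their own colour, lay the coax adapter in the rectangular nest and the spanner in its long bed at the front of the case, each fully down on the floor of its seat and let go. These are precision parts: set them down, do not drop them.

Things in the scene. Friction and masses are not known exactly. Their poses are not given: they have to be found in the camera images.
- red_standard_mid (a point): loose calibration standard of silver-grey metal, standing upright: stepped cylinder 24 mm high, 21 mm across the foot (take it as 21 mm all the way up), with a red disc on its top; this point is on its axis half-way up, 12 mm above the foot; z is up, yaw means nothing. About 35 g
- blue_standard_mid (a point): loose calibration standard of pale gold metal, standing upright: stepped cylinder 30 mm high, 21 mm across the foot (take it as 21 mm all the way up), with a blue disc on its top; this point is on its axis half-way up, 15 mm above the foot; z is up, yaw means nothing. About 35 g
- black_standard_mid (a point): loose calibration standard of silver-grey metal, standing upright: stepped cylinder 36 mm high, 21 mm across the foot (take it as 21 mm all the way up), with a black disc on its top; this point is on its axis half-way up, 18 mm above the foot; z is up, yaw means nothing. About 35 g
- adapter_mid (a point): loose grey coax adapter lying on its side: 34 mm long, 18 mm wide and 18 mm high; this point is its centre, 9 mm above its underside; y is its long axis (either way round will do), z is up. About 40 g; pinch it across its 18 mm width
- spanner_mid (a point): loose steel open-end spanner lying flat: 154 mm long, 29 mm wide (take it as 29 mm wide along its whole length), 9 mm thick; this point is its centre, 4.5 mm above its underside; y is its long axis (either way round will do), z is up. About 85 g; pinch it across its width near the middle
- red_nest_floor (a point): white 54 mm square block with a red ring round a round well with red floor, 34 mm wide, 6 mm deep. Fixed in the open case, in any of 4 places of a row, 64 mm apart. Point: centre of the well floor, 30 mm above the bench (block top: 36 mm); z up, x to the lid side, y along the row. Fingers do not fit in the well: hold the part with the fingertips over 7 mm above its foot
- blue_nest_floor (a point): white 54 mm square block with a blue ring round a round well with blue floor, 34 mm wide, 6 mm deep. Fixed in the open case, in any of 4 places of a row, 64 mm apart. Point: centre of the well floor, 30 mm above the bench (block top: 36 mm); z up, x to the lid side, y along the row. Fingers do not fit in the well: hold the part with the fingertips over 7 mm above its foot
- black_nest_floor (a point): white 54 mm square block with a black ring round a round well with black floor, 34 mm wide, 6 mm deep. Fixed in the open case, in any of 4 places of a row, 64 mm apart. Point: centre of the well floor, 30 mm above the bench (block top: 36 mm); z up, x to the lid side, y along the row. Fingers do not fit in the well: hold the part with the fingertips over 7 mm above its foot
- adapter_nest_floor (a point): white 54 mm square block with a dark-floored rectangular well, 30 mm (x) by 44 mm (y), 6 mm deep, for the adapter; fixed in the same row as the round nests. Point: centre of the well floor, 30 mm above the bench; z up, x to the lid side, y along the row and along the adapter when it lies in it. Hold the adapter with the fingertips over 7 mm above its underside
- spanner_bed_floor (a point): long white bed with dark floor in the case's front, 43 mm (x) by 168 mm (y) inside, 6 mm walls only round its ends: the middle 70 mm is open for fingers. Fixed. Point: centre of its floor, 30 mm above the bench (foam beside it: 29 mm); z up, y along the bed, x to the nest row (84 mm away) and the black lid, which begins about 67 mm beyond the row and leans back, 190 mm high

How it is judged:
At the end, for the whole second after the job is handed in: All five at rest on the floors of their own seats (height within 3 mm): standards upright within 0.12 rad and within 10 mm of the well centre of their colour; adapter within 10 mm and 0.35 rad of its well; spanner flat, within 12 mm and 0.12 rad of its bed (horizontal distance between red_standard_mid and red_nest_floor below 0.01 m and z of red_standard_mid in the frame of red_nest_floor between 0.008 and 0.015 m and angle between each of red_standard_mid, blue_standard_mid, black_standard_mid, adapter_mid, spanner_mid's own z axis and vertical below 0.12 rad and linear speed of each of red_standard, blue_standard, black_standard, adapter, spanner below 0.02 m/s and horizontal distance between blue_standard_mid and blue_nest_floor below 0.01 m and z of blue_standard_mid in the frame of blue_nest_floor between 0.011 and 0.018 m and horizontal distance between black_standard_mid and black_nest_floor below 0.01 m and z of black_standard_mid in the frame of black_nest_floor between 0.014 and 0.021 m and horizontal distance between adapter_mid and adapter_nest_floor below 0.01 m and z of adapter_mid in the frame of adapter_nest_floor between 0.005 and 0.012 m and angle between the y axis of adapter_mid and the y axis of adapter_nest_floor, either way round below 0.35 rad and horizontal distance between spanner_mid and spanner_bed_floor below 0.012 m and z of spanner_mid in the frame of spanner_bed_floor between 0.0005 and 0.0075 m and angle between the y axis of spanner_mid and the y axis of spanner_bed_floor, either way round below 0.12 rad); the robot touches nothing.
It fails at once if the red standard is dropped or thrown: it moves freely at over 0.7 m/s (a fall of 25 mm), out of the fingers (linear speed of red_standard above 0.7 m/s and contact force between the fingers and red_standard below 0.02 N).
It fails at once if the blue standard is dropped or thrown: it moves freely at over 0.7 m/s (a fall of 25 mm), out of the fingers (linear speed of blue_standard above 0.7 m/s and contact force between the fingers and blue_standard below 0.02 N).
It fails at once if the black standard is dropped or thrown: it moves freely at over 0.7 m/s (a fall of 25 mm), out of the fingers (linear speed of black_standard above 0.7 m/s and contact force between the fingers and black_standard below 0.02 N).
It fails at once if the adapter is dropped or thrown: it moves freely at over 0.7 m/s (a fall of 25 mm), out of the fingers (linear speed of adapter above 0.7 m/s and contact force between the fingers and adapter below 0.02 N).
It fails at once if the spanner is dropped or thrown: it moves freely at over 0.7 m/s (a fall of 25 mm), out of the fingers (linear speed of spanner above 0.7 m/s and contact force between the fingers and spanner below 0.02 N).
It also fails if it takes over 128 s, if anything falls off the work surface, if the arm or the gripper's body presses on something with over 40 N, if the wrist force passes 120 N, or if a joint passes its speed limit or range.

ROBOT

A 6-joint arm with a two-finger parallel gripper is mounted at the origin on a cart in front of the work surface, level with it; the furniture and walls round the work are solid. World frame = base frame: x ahead of the robot, y to its left, z up, the work surface at z = 0. Lengths are in m, angles in rad, forces in N, time in s.
With the tool pointing down it reaches from about 0.35 to 0.975 m from the base axis. Payload 4.9 kg.
Tool frame: the origin (TCP) lies at the very end of the fingers, on their centre line; the grasp point (between the pads) lies 19 mm behind it; z points along the fingers, y is the line along which they close (so a half turn about z gives the same grasp; the last joint's range is limited). The gripper opens to 85 mm and grips with 20 to 120 N. Pads are 22 mm wide; open, the fingers measure 114 mm over their backs; the gripper's body (76 mm by 85 mm) begins 54 mm behind the grasp point. The pads swing forward as they close: fully open they stand 13 mm farther back than shut.
Start: joints at [1.094, 0.053, 1.613, -0, 1.476, -0.119], TCP at [0.219, 0.585, 0.231] pointing down, gripper open.
Joint ranges: [-3.01, 3.01], [-1.01, 2.22], [0.06, 2.58], [-1.02, 4.17], [0.09, 2.62], [-3.14, 3.14]. Speed limits (rad/s): [2.57, 2.57, 3.14, 3.14, 3.14, 3.14].

INTERFACE

Orientations are given as a unit quaternion [w, x, y, z].
In Python, from plant import state, optics, ticket, nets gives the robot as it stands. The module is installed in compiled form; this text tells all that it offers.
- The arm moves only by the shell command python3 -m inch 'ROWS' [OPENING]. ROWS is JSON, a list of rows, each an object of numbers: "dx", "dy", "dz": the shift along the tool's x, y, z as a fraction of full scale; "rx", "ry", "rz": the turn, a rotation vector about the tool's x, y, z as a fraction of full scale. In form: [{"dx": .., "dy": .., "dz": .., "rx": .., "ry": .., "rz": ..}, ...]. A call has 1 to 5 rows; each row is the pose to reach, as a shift and turn from the pose commanded when the call began, along the tool's axes at that moment; what a row does not reach only later rows make up. Full scale, the value 1, is 0.8 m for a shift and 1.5 rad for a turn. A row lasts 1/10 s, in which the tool goes at most 50 mm and 8.59 degrees, less where a joint would pass 70% of its speed; a pose out of reach is approached as far as the arm can. A call with a number of a shift or a turn outside -1 to 1 is refused whole. A call with a gripper value outside its range is refused whole. OPENING is the opening, from -1 (shut) to 1 (fully open), set as the call begins (- or left out, the last holds). The fingers move at their own pace and stop on an object; the grip force is fixed at half the most. Time passes only in rows, so rows that repeat a pose let the fingers close. It gives the time, the measured TCP pose, the force, the opening and the grip force at its end, in the units of the state.
- state(): the state, without advancing time (a new reading comes with each control period).
- optics.grab_frame(name): name is "scene" or "top" or "wrist"; returns the picture (384x512x3 uint8, red, green, blue); there is no depth.
- optics.camera_info(name): a dict with "fx", "fy", "cx", "cy" (pixels), "R" (3x3) and "t" (3): a world point X has camera coordinates R X + t. Camera axes: x right, y down, z forward; pixel columns grow to the right and rows downward; lengths in m; the calibration is good to about 2 mm. A picture is of the moment at which its call begins: read the wrist's pose just before it. camera_info takes no time and is no camera call; for the wrist camera it gives the pose at the moment of the call.
- ticket.job_done(): hands the job in; it is judged then, once.
Trained networks look in the newest picture that a camera, given by its name, has taken for a name from the list of things; names that differ only in an ending like _2 or _b are one class to them, and where a whole thing is asked for, a point or a joint stands for the part that bears it (a point fixed in the world has none). Each returns a list of dicts, best first, with "confidence" (0 to 1); they miss things now and then, are a little off and sometimes report something else, mostly with a low value. They report only what shows in the picture. A call takes as long as a camera call.
- nets.boxes_of(camera, name): "bbox" ([centre column, centre row, width, height] in pixels, round what is visible of it).
- nets.outline_of(camera, name): "pixels" (384x512 bool, what is visible of it) and "bbox" ([centre column, centre row, width, height] in pixels, round what is visible of it).
The state is a dict: "time": time; "joint_pos": joint angles; "joint_vel": joint speeds; "joint_efforts": joint torques, N m; "tool_pos": TCP position; "tool_rot": TCP orientation; "contact_force": force on the tool from outside, world axes, zero at the start; "ft_torque": the same for the moment, N m; "gripper_width": opening from 0.0 (shut) to 1.0 (fully open); "grasp_force": force on a finger pad.
Only numpy, scipy, OpenCV 4.12 (cv2) and the standard library are available. Lean on these libraries where they do the work, as an engineer would, in place of code of your own. Each camera call takes 0.05 s, during which the arm holds its last target. There are 200 camera calls.

## Working session

There is one attempt and no reset: what is moved stays moved. The work goes in short steps, Python scripts to look and compute and a shell command to move; the robot and the scene stay as the last step left them, time stands still between calls to the robot, and variables do not carry over. Pictures are saved under pics/ and viewed, at most 20 in all, crops included, and the job is handed in when it is done.

```bash
mkdir -p pics
cat > h.py <<'E'
import numpy as np, cv2
from plant import state, optics, ticket, nets
from scipy.spatial.transform import Rotation as R
def grab(c,name=None):
    im=optics.grab_frame(c)
    if name: cv2.imwrite('pics/'+name+'.png',im[:,:,::-1])
    return im
def ray(c,px,z,ci=None):
    ci=ci or optics.camera_info(c)
    Rm=np.array(ci['R']);t=np.array(ci['t'])
    o=-Rm.T@t; d=Rm.T@np.array([(px[0]-ci['cx'])/ci['fx'],(px[1]-ci['cy'])/ci['fy'],1])
    return o+d*(z-o[2])/d[2]
def pose():
    s=state(); q=s['tool_rot']; return np.array(s['tool_pos']), R.from_quat([q[1],q[2],q[3],q[0]]),s
E
python3 - <<'E'
from h import *
p,r,s=pose(); print(s); print(r.as_matrix().round(3))
for c in ['scene','top']:
    grab(c,c+'1'); ci=optics.camera_info(c); print(c,-np.array(ci['R']).T@np.array(ci['t']),ci['fx'])
    for n,z in [('red_standard_mid',.024),('blue_standard_mid',.03),('black_standard_mid',.036),('adapter_mid',.012),('spanner_mid',.006),('red_nest_floor',.03),('blue_nest_floor',.03),('black_nest_floor',.03),('adapter_nest_floor',.03),('spanner_bed_floor',.03)]:
        for b in nets.boxes_of(c,n)[:2]: print(n,round(b['confidence'],2),np.round(b['bbox'],0),ray(c,b['bbox'][:2],z,ci).round(3))
E
```

```text
{'time': 0.0, 'joint_pos': array([ 1.09399579e+00,  5.33593583e-02,  1.61428203e+00,  1.12312411e-05,
        1.47596191e+00, -1.18990997e-01]), 'joint_vel': array([ 1.74119399e-04, -1.22465639e-03,  1.57703044e-03,  4.95695394e-05,
        1.40589493e-03, -5.88117991e-05]), 'joint_efforts': array([-1.38542393e-03, -3.93684590e+01, -3.70170772e+01, -2.30671694e-04,
        7.24281606e-03,  1.07522806e-05]), 'tool_pos': array([0.21860044, 0.58487649, 0.2300686 ]), 'tool_rot': array([-3.00414677e-04,  1.77952371e-01,  9.84038588e-01, -9.59402052e-04]), 'contact_force': array([-0.06565461,  0.95220157, -0.04460332]), 'ft_torque': array([ 0.07572542, -0.00569971,  0.01486021]), 'grasp_force': 0.0, 'gripper_width': 1.0021841388667836}
[[-0.937  0.35  -0.001]
 [ 0.35   0.937 -0.002]
 [ 0.    -0.002 -1.   ]]
scene [-0.34446127 -0.65755337  0.58477206] 422.68678651203453
red_standard_mid 0.57 [282. 208.   3.   4.] [ 0.542 -0.103  0.024]
red_standard_mid 0.28 [222. 179.  18.  12.] [0.595 0.158 0.024]
black_standard_mid 0.68 [332. 254.  14.  18.] [ 0.401 -0.327  0.036]
adapter_mid 0.47 [308. 2
[... 410 characters left out ...]
03 ]
spanner_bed_floor 0.94 [198. 190.  58.  18.] [0.482 0.16  0.03 ]
top [0.36182622 0.03072977 1.092685  ] 411.3054988092998
red_standard_mid 0.61 [290. 199.  10.  10.] [ 0.564 -0.087  0.024]
blue_standard_mid 0.18 [173. 200.  24.  27.] [0.564 0.221 0.03 ]
adapter_mid 0.5 [327. 210.  13.  13.] [ 0.535 -0.186  0.012]
spanner_mid 0.77 [332. 164.  52.  26.] [ 0.664 -0.207  0.006]
red_nest_floor 0.91 [219. 184.  25.  26.] [0.605 0.1   0.03 ]
blue_nest_floor 0.78 [150. 207.  24.  23.] [0.546 0.279 0.03 ]
black_nest_floor 0.87 [172. 200.  25.  30.] [0.564 0.223 0.03 ]
adapter_nest_floor 0.9 [196. 193.  24.  26.] [0.582 0.161 0.03 ]
spanner_bed_floor 0.82 [195. 226.  74.  47.] [0.493 0.163 0.03 ]
```

Run:
```python
import cv2
a=cv2.imread('pics/top1.png');cv2.imwrite('pics/top1c.png',cv2.resize(a[110:310,110:380],None,fx=2.9,fy=2.9,interpolation=cv2.INTER_CUBIC))
b=cv2.imread('pics/scene1.png');cv2.imwrite('pics/scene1c.png',cv2.resize(b[120:300,150:400],None,fx=3,fy=3,interpolation=cv2.INTER_CUBIC))
```

```text
(no output)
```

View pics/top1c.png

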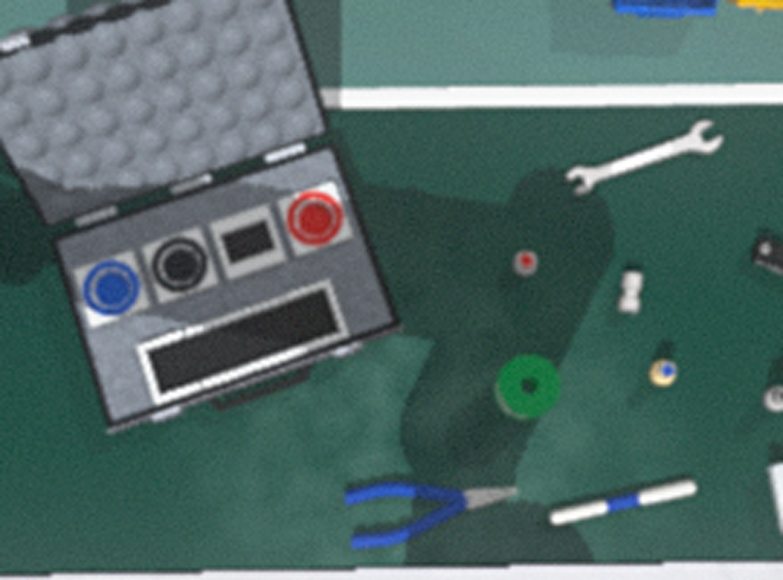

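View pics/scene1c.png

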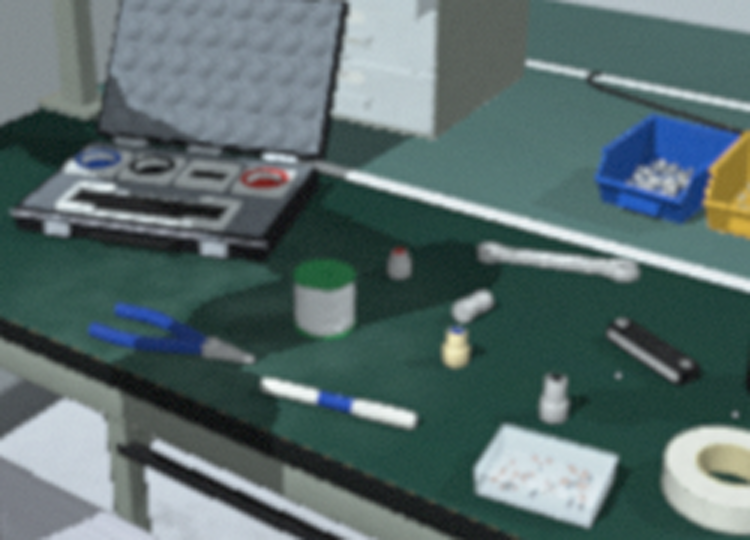

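```bash
cat >> h.py <<'E'
def rows(x,y,z,a_deg,p=None,r=None):
    """shift (tool axes, full-scale fractions) and turn to tool-down pose with tool y at angle a_deg"""
    if p is None: p,r,_=pose()
    a=np.radians(a_deg); yy=np.array([np.cos(a),np.sin(a),0]); zz=np.array([0,0,-1.]); xx=np.cross(yy,zz)
    T=R.from_matrix(np.c_[xx,yy,zz])
    d=r.inv().apply(np.array([x,y,z])-p)/.8; w=(r.inv()*T).as_rotvec()/1.5
    n=int(np.ceil(max(np.linalg.norm(d)*.8/.05,np.degrees(np.linalg.norm(w)*1.5)/8.59)))
    print('d',d.round(4),'r',w.round(4),'rows>=',n)
E
python3 - <<'E'
from h import *
rows(.50,.18,.33,18.2)
for n,px,z in [('red',(291,200.3),.024),('adapter',(327.2,210.3),.009),('blue',(339,238.6),.03),('black',(378,247),.036),('spanA',(110+572/2.9,110+187/2.9),.009),('spanB',(110+718/2.9,110+130/2.9),.009)]: print(n,ray('top',px,z).round(4))
E
```

```text
d [-0.5066 -0.3516 -0.1234] r [-0.     -0.      0.5969] rows>= 11
red [ 0.5597 -0.0897  0.024 ]
adapter [ 0.534  -0.1876  0.009 ]
blue [ 0.456  -0.2104  0.03  ]
black [ 0.4325 -0.3085  0.036 ]
spanA [ 0.6333 -0.1381  0.009 ]
spanB [ 0.6874 -0.2793  0.009 ]
```

```bash
python3 -m inch '[{"dx":-0.169,"dy":-0.117,"dz":-0.041},{"dx":-0.169,"dy":-0.117,"dz":-0.041},{"dx":-0.169,"dy":-0.117,"dz":-0.041},{"dx":-0.169,"dy":-0.117,"dz":-0.041}]'
python3 -m inch '[{"dx":-0.169,"dy":-0.117,"dz":-0.041},{"dx":-0.169,"dy":-0.117,"dz":-0.041},{"dx":-0.169,"dy":-0.117,"dz":-0.041},{"dx":-0.169,"dy":-0.117,"dz":-0.041}]'
python3 -m inch '[{"dx":-0.169,"dy":-0.117,"dz":-0.041},{"dx":-0.169,"dy":-0.117,"dz":-0.041},{"dx":-0.169,"dy":-0.117,"dz":-0.041},{"dx":-0.169,"dy":-0.117,"dz":-0.041}]'
python3 -m inch '[{"rz":0.3},{"rz":0.3},{"rz":0.3},{"rz":0.3}]'
python3 -m inch '[{"rz":0.297},{"rz":0.297},{"rz":0.297},{"rz":0.297}]'
cat >> h.py <<'E'
NESTS=[('red_nest_floor',.03),('blue_nest_floor',.03),('black_nest_floor',.03),('adapter_nest_floor',.03),('spanner_bed_floor',.03)]
PARTS=[('red_standard_mid',.012),('blue_standard_mid',.015),('black_standard_mid',.018),('adapter_mid',.009),('spanner_mid',.0045)]
def look(L,name=None,kk=1):
    ci=optics.camera_info('wrist'); grab('wrist',name)
    for n,z in L:
        for b in nets.outline_of('wrist',n)[:kk]:
            m=b['pixels'].astype(np.uint8); ys,xs=np.nonzero(m); (c,sz,an)=cv2.minAreaRect(np.c_[xs,ys].astype(np.float32))
            bp=cv2.boxPoints((c,sz,an)); W=[ray('wrist',q,z,ci)[:2] for q in bp]
            e=W[1]-W[0]; f=W[2]-W[1]; l=e if np.linalg.norm(e)>np.linalg.norm(f) else f
            print(n,round(b['confidence'],2),np.round(b['bbox']),'ctr',ray('wrist',c,z,ci)[:2].round(4),'cen',ray('wrist',(xs.mean(),ys.mean()),z,ci)[:2].round(4),'sz',np.linalg.norm(e).round(3),np.linalg.norm(f).round(3),'long',np.degrees(np.arctan2(l[1],l[0])).round(1)%180)
    print('cam',-np.array(ci['R']).T@np.array(ci['t']))
E
python3 -c "
from h import *
look(NESTS,'w1'); print(pose()[0])"
```

```text
cam [0.15791663 0.60856762 0.37392689]
[0.21887322 0.58539825 0.23127728]validation failed for argument at $[0]...
validation failed for argument at $[0]...
validation failed for argument at $[0]...
validation failed for argument at $[0]...
validation failed for argument at $[0]...
```

View pics/w1.png

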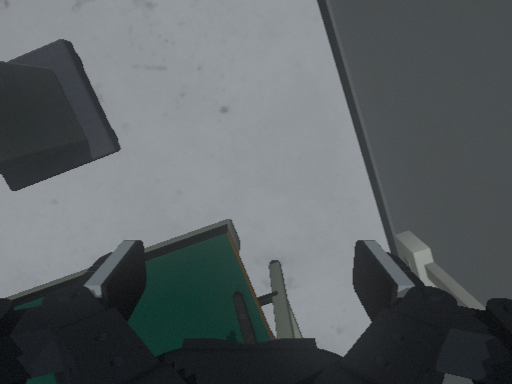

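```bash
python3 -m inch '[{"dx":-0.06,"dy":-0.04,"dz":-0.02,"rx":0,"ry":0,"rz":0},{"dx":-0.11,"dy":-0.08,"dz":-0.03,"rx":0,"ry":0,"rz":0},{"dx":-0.169,"dy":-0.117,"dz":-0.041,"rx":0,"ry":0,"rz":0},{"dx":-0.169,"dy":-0.117,"dz":-0.041,"rx":0,"ry":0,"rz":0}]'
python3 -m inch '[{"dx":-0.169,"dy":-0.117,"dz":-0.041,"rx":0,"ry":0,"rz":0},{"dx":-0.169,"dy":-0.117,"dz":-0.041,"rx":0,"ry":0,"rz":0},{"dx":-0.169,"dy":-0.117,"dz":-0.041,"rx":0,"ry":0,"rz":0},{"dx":-0.169,"dy":-0.117,"dz":-0.041,"rx":0,"ry":0,"rz":0},{"dx":-0.169,"dy":-0.117,"dz":-0.041,"rx":0,"ry":0,"rz":0}]'
python3 -m inch '[{"dx":-0.169,"dy":-0.117,"dz":-0.041,"rx":0,"ry":0,"rz":0},{"dx":-0.169,"dy":-0.117,"dz":-0.041,"rx":0,"ry":0,"rz":0},{"dx":-0.169,"dy":-0.117,"dz":-0.041,"rx":0,"ry":0,"rz":0},{"dx":-0.169,"dy":-0.117,"dz":-0.041,"rx":0,"ry":0,"rz":0},{"dx":-0.169,"dy":-0.117,"dz":-0.041,"rx":0,"ry":0,"rz":0}]'
python3 -m inch '[{"dx":0,"dy":0,"dz":0,"rx":0,"ry":0,"rz":0.3},{"dx":0,"dy":0,"dz":0,"rx":0,"ry":0,"rz":0.3},{"dx":0,"dy":0,"dz":0,"rx":0,"ry":0,"rz":0.3},{"dx":0,"dy":0,"dz":0,"rx":0,"ry":0,"rz":0.3}]'
python3 -m inch '[{"dx":0,"dy":0,"dz":0,"rx":0,"ry":0,"rz":0.297},{"dx":0,"dy":0,"dz":0,"rx":0,"ry":0,"rz":0.297},{"dx":0,"dy":0,"dz":0,"rx":0,"ry":0,"rz":0.297},{"dx":0,"dy":0,"dz":0,"rx":0,"ry":0,"rz":0.297},{"dx":0,"dy":0,"dz":0,"rx":0,"ry":0,"rz":0.297}]'
python3 -c "
from h import *
look(NESTS,'w2'); print(pose()[0]); rows(.5,.18,.33,18.2)"
```

```text
time: 1.8
tool_pos: [0.3148, 0.448, 0.2655]
tool_rot: [0.001, 0.179, 0.984, 0.001]
contact_force: [1.2, 0.5, 0.1]
gripper_width: 1.003
grasp_force: 0.0
time: 2.3
tool_pos: [0.4082, 0.3137, 0.298]
tool_rot: [0.001, 0.18, 0.984, 0.001]
contact_force: [-0.1, 0.1, 0.3]
gripper_width: 0.999
grasp_force: 0.0
time: 2.8
tool_pos: [0.5014, 0.1795, 0.3299]
tool_rot: [0.0, 0.179, 0.984, 0.0]
contact_force: [-0.2, 0.2, 0.4]
gripper_width: 1.002
grasp_force: 0.0
time: 3.2
tool_pos: [0.4995, 0.182, 0.329]
tool_rot: [-0.001, 0.392, 0.92, -0.0]
contact_force: [0.6, 0.1, 0.4]
gripper_width: 0.999
grasp_force: 0.0
time: 3.7
tool_pos: [0.5, 0.1811, 0.3294]
tool_rot: [-0.0, 0.584, 0.812, -0.0]
contact_force: [-0.0, -0.2, -0.3]
gripper_width: 0.999
grasp_force: 0.0
red_nest_floor 0.62 [302. 225.  41.  37.] ctr [0.6028 0.1026] cen [0.6024 0.1028] sz 0.056 0.055 long 18.5
blue_nest_floor 0.92 [309.  75.  50.  44.] ctr [0.541  0.2862] cen [0.5404 0.2861] sz 0.053 0.055 long 18.5
black_nest_floor 0.77 [305. 133.  45.  41.] ctr [0.5615 0.2242] cen [0.5615 0.2242] sz 0.054 0.053 long 18.5
adapter_nest_floor 0.6 [306. 180.  42.  42.] ctr [0.5824 0.1638] cen [0.5817 0.1635] sz 0.054 0.057 long 111.7
spanner_bed_floor 0.73 [304. 134.  46.  41.] ctr [0.5612 0.2248] cen [0.5612 0.2249] sz 0.056 0.054 long 18.5
cam [0.47954005 0.2433303  0.47207573]
[0.50040896 0.1804134  0.32969297]
d [-0.0003 -0.0006 -0.0004] r [-0.0001 -0.      0.0007] rows>= 1
```

View pics/w2.png

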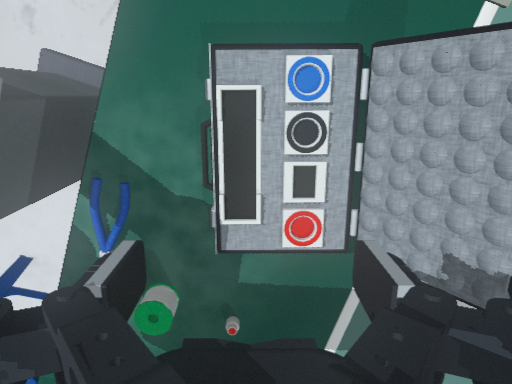

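Run:
```python
from h import *
im=cv2.imread('pics/w2.png')
ci=optics.camera_info('wrist')
hsv=cv2.cvtColor(im,cv2.COLOR_BGR2HSV)
def cen(mask,x0,x1,y0,y1,z):
    m=np.zeros_like(mask);m[y0:y1,x0:x1]=mask[y0:y1,x0:x1]
    ys,xs=np.nonzero(m); (c,sz,an)=cv2.minAreaRect(np.c_[xs,ys].astype(np.float32)); print(c,sz,an,len(xs)); return ray('wrist',c,z,ci)[:2]
S=hsv[...,1];V=hsv[...,2]
P={}
P['blue']=cen((S>120)&(abs(hsv[...,0].astype(int)-108)<14),280,340,50,108,.036)
P['red']=cen((S>120)&((hsv[...,0]<10)|(hsv[...,0]>170)),280,330,205,252,.036)
P['black']=cen(V<70,287,326,113,152,.036)
P['bedfloor']=cen(V<60,222,259,88,222,.030)
for k,v in P.items(): print(k,v.round(4))
d=P['blue']-P['red']; print(np.linalg.norm(d)/3,np.degrees(np.arctan2(d[1],d[0]))-90)
print([ray('wrist',q,.036,ci)[:2].round(4) for q in [(217,86),(262,86),(262,223),(217,224)]])
mid=(P['blue']+P['red'])/2; u=d/np.linalg.norm(d)
for k,s in [('red',-96),('adapter',-32),('black',32),('blue',96)]: print(k,(mid+u*s/1000).round(4))
```

```text
(308.2500305175781, 78.2500228881836) (40.305084228515625, 42.42640686035156) 45.0 1168
(303.0, 228.0) (34.0, 36.0) 90.0 806
(0.0, 0.0) (0.0, 0.0) 0.0 0
(226.83489990234375, 160.99310302734375) (114.12007904052734, 6.019339561462402) 88.81881713867188 75
blue [0.5417 0.2845]
red [0.6032 0.1023]
black [0.178  0.2544]
bedfloor [0.4786 0.1564]
0.06411720569701583 18.639944991015284
[array([0.44  , 0.2417]), array([0.4917, 0.2587]), array([0.5484, 0.0918]), array([0.4915, 0.0716])]
red [0.6031 0.1024]
adapter [0.5827 0.1631]
black [0.5622 0.2237]
blue [0.5417 0.2844]
```

```bash
python3 -c "
from h import *
rows(.54,-.30,.33,18.6)"
```

```text
d [-5.858e-01 -1.411e-01 -4.000e-04] r [-0.0001 -0.     -0.004 ] rows>= 10
```

```bash
python3 -c "
from h import *
a=cv2.imread('pics/top1.png'); cv2.imwrite('pics/top1d.png',cv2.resize(a,(768,576)))"
```

```text
(no output)
```

View pics/top1d.png

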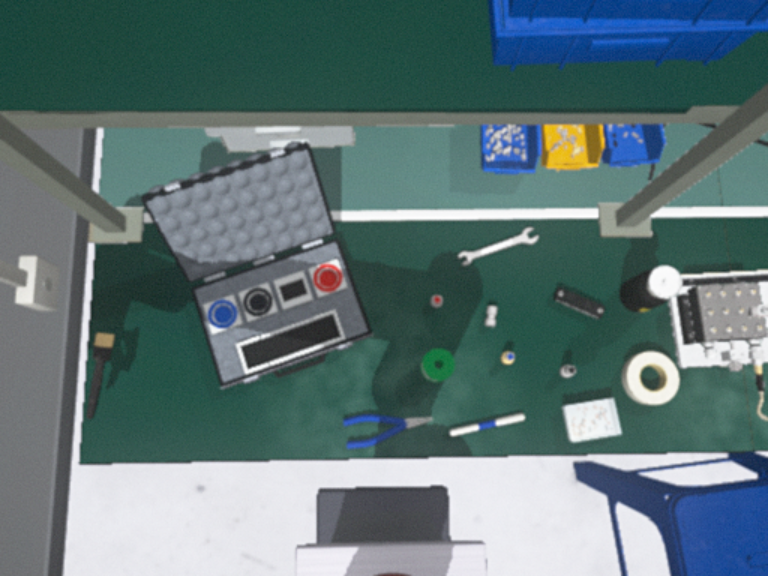

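View pics/scene1.png

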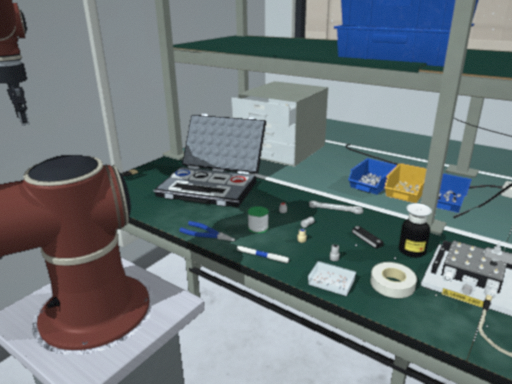

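```bash
python3 -c "
from h import *
for z in (.3,.4,.5,.6,.7): print(z,ray('top',(300,80),z), ray('top',(415,145),z),ray('scene',(300,40),z))"
```

```text
0.3 [ 0.76315452 -0.08588473  0.3       ] [ 0.6194481  -0.31440869  0.3       ] [1.88969863 0.6363422  0.3       ]
0.4 [ 0.71252554 -0.0711734   0.4       ] [ 0.58694819 -0.27086826  0.4       ] [1.10515541 0.18198036 0.4       ]
0.5 [ 0.66189657 -0.05646207  0.5       ] [ 0.55444829 -0.22732783  0.5       ] [ 0.32061219 -0.27238147  0.5       ]
0.6 [ 0.61126759 -0.04175074  0.6       ] [ 0.52194838 -0.1837874   0.6       ] [-0.46393102 -0.72674331  0.6       ]
0.7 [ 0.56063862 -0.02703942  0.7       ] [ 0.48944848 -0.14024697  0.7       ] [-1.24847424 -1.18110515  0.7       ]
```

```bash
python3 -m inch '[{"dx":-0.06,"dy":-0.02,"dz":0.0,"rx":0,"ry":0,"rz":0},{"dx":-0.12,"dy":-0.04,"dz":0.01,"rx":0,"ry":0,"rz":0},{"dx":-0.18,"dy":-0.06,"dz":0.02,"rx":0,"ry":0,"rz":0},{"dx":-0.24,"dy":-0.08,"dz":0.03,"rx":0,"ry":0,"rz":0},{"dx":-0.29,"dy":-0.1,"dz":0.04,"rx":0,"ry":0,"rz":0}]'
python3 -m inch '[{"dx":-0.06,"dy":-0.02,"dz":0.0,"rx":0,"ry":0,"rz":0},{"dx":-0.12,"dy":-0.04,"dz":0,"rx":0,"ry":0,"rz":0},{"dx":-0.18,"dy":-0.06,"dz":0,"rx":0,"ry":0,"rz":0},{"dx":-0.24,"dy":-0.08,"dz":0,"rx":0,"ry":0,"rz":0},{"dx":-0.28,"dy":-0.1,"dz":0,"rx":0,"ry":0,"rz":0}]'
python3 -m inch '[{"dx":0,"dy":0,"dz":0,"rx":0,"ry":0,"rz":0},{"dx":0,"dy":0,"dz":0,"rx":0,"ry":0,"rz":0}]'
python3 -c "
from h import *
look(PARTS,'w3',2); print(pose()[0]); rows(.5,-.3,.3,18.6)"
```

```text
time: 4.5
tool_pos: [0.4967, -0.0671, 0.2977]
tool_rot: [0.001, 0.586, 0.81, 0.0]
contact_force: [0.7, -0.3, 1.1]
gripper_width: 1.003
grasp_force: 0.0
time: 5.0
tool_pos: [0.4903, -0.3057, 0.2975]
tool_rot: [0.0, 0.587, 0.81, -0.0]
contact_force: [-0.0, -0.2, -0.2]
gripper_width: 1.003
grasp_force: 0.0
time: 5.2
tool_pos: [0.4905, -0.3034, 0.2974]
tool_rot: [-0.0, 0.587, 0.81, 0.0]
contact_force: [-0.6, 0.9, -0.6]
gripper_width: 1.005
grasp_force: 0.0
blue_standard_mid 0.83 [249.  68.  14.  20.] ctr [ 0.4595 -0.2125] cen [ 0.4597 -0.212 ] sz 0.017 0.02 long 108.3
black_standard_mid 0.48 [205. 145.  21.  23.] ctr [ 0.4351 -0.3132] cen [ 0.4348 -0.3133] sz 0.022 0.022 long 106.5
adapter_mid 0.69 [314.  68.  28.  27.] ctr [ 0.534  -0.1864] cen [ 0.5338 -0.1861] sz 0.018 0.035 long 166.1
spanner_mid 0.9 [407. 113.  30. 128.] ctr [ 0.6623 -0.2027] cen [ 0.6623 -0.2029] sz 0.153 0.028 long 107.8
cam [ 0.47049208 -0.24112531  0.4400751 ]
[ 0.49117605 -0.3016951   0.29798578]
d [-0.0015  0.0111 -0.0025] r [ 0.0002  0.0002 -0.0035] rows>= 1
```

View pics/w3.png

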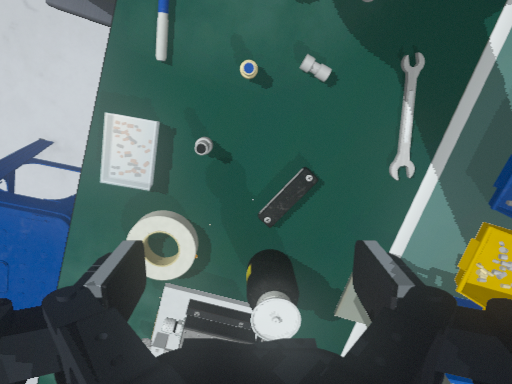

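```bash
python3 -c "
from h import *
ci=optics.camera_info('wrist')
print(ray('wrist',(204,147),.036,ci),ray('wrist',(249,68),.03,ci))
rows(.4335,-.3115,.010,18.6)"
```

```text
[ 0.4391843  -0.31089476  0.036     ] [ 0.4617041 -0.2106449  0.03     ]
d [ 0.0111 -0.0724  0.36  ] r [ 0.0002  0.0002 -0.0035] rows>= 6
```

```bash
python3 -m inch '[{"dx":0.01,"dy":-0.05,"dz":0.0,"rx":0,"ry":0,"rz":-0.003},{"dx":0.011,"dy":-0.069,"dz":0.04,"rx":0,"ry":0,"rz":-0.003},{"dx":0.011,"dy":-0.069,"dz":0.1,"rx":0,"ry":0,"rz":-0.003},{"dx":0.011,"dy":-0.069,"dz":0.16,"rx":0,"ry":0,"rz":-0.003},{"dx":0.011,"dy":-0.069,"dz":0.2,"rx":0,"ry":0,"rz":-0.003}]' 0.15
python3 -m inch '[{"dx":0,"dy":0,"dz":0.05,"rx":0,"ry":0,"rz":0},{"dx":0,"dy":0,"dz":0.1,"rx":0,"ry":0,"rz":0},{"dx":0,"dy":0,"dz":0.14,"rx":0,"ry":0,"rz":0},{"dx":0,"dy":0,"dz":0.16,"rx":0,"ry":0,"rz":0},{"dx":0,"dy":0,"dz":0.16,"rx":0,"ry":0,"rz":0}]'
python3 -m inch '[{"dx":0,"dy":0,"dz":0,"rx":0,"ry":0,"rz":0},{"dx":0,"dy":0,"dz":0,"rx":0,"ry":0,"rz":0},{"dx":0,"dy":0,"dz":0,"rx":0,"ry":0,"rz":0},{"dx":0,"dy":0,"dz":0,"rx":0,"ry":0,"rz":0},{"dx":0,"dy":0,"dz":0,"rx":0,"ry":0,"rz":0}]' -1
python3 -m inch '[{"dx":0,"dy":0,"dz":-0.02,"rx":0,"ry":0,"rz":0},{"dx":0,"dy":0,"dz":-0.06,"rx":0,"ry":0,"rz":0},{"dx":0,"dy":0,"dz":-0.12,"rx":0,"ry":0,"rz":0},{"dx":0,"dy":0,"dz":-0.16,"rx":0,"ry":0,"rz":0},{"dx":0,"dy":0,"dz":-0.16,"rx":0,"ry":0,"rz":0}]'
python3 -c "
from h import *
grab('wrist','w4'); print(state()['gripper_width']); rows(.5622,.2237,.14,18.6)"
```

```text
time: 6.0
tool_pos: [0.4344, -0.3098, 0.1343]
tool_rot: [-0.002, 0.584, 0.812, 0.0]
contact_force: [-0.8, 0.6, -0.6]
gripper_width: 0.578
grasp_force: 0.0
time: 6.5
tool_pos: [0.4339, -0.3092, 0.0067]
tool_rot: [-0.003, 0.584, 0.812, 0.0]
contact_force: [-0.1, 1.0, -0.5]
gripper_width: 0.569
grasp_force: 0.0
time: 7.0
tool_pos: [0.437, -0.3128, 0.0118]
tool_rot: [0.002, 0.585, 0.811, -0.0]
contact_force: [0.5, 1.0, 6.3]
gripper_width: 0.222
grasp_force: 58.9
time: 7.5
tool_pos: [0.4385, -0.3144, 0.1446]
tool_rot: [0.006, 0.585, 0.811, -0.001]
contact_force: [-0.1, -1.2, -0.5]
gripper_width: 0.219
grasp_force: 58.7
0.22111907051046384
d [ 0.5871  0.3607 -0.0008] r [ 0.0021  0.004  -0.0018] rows>= 12
```

View pics/w4.png

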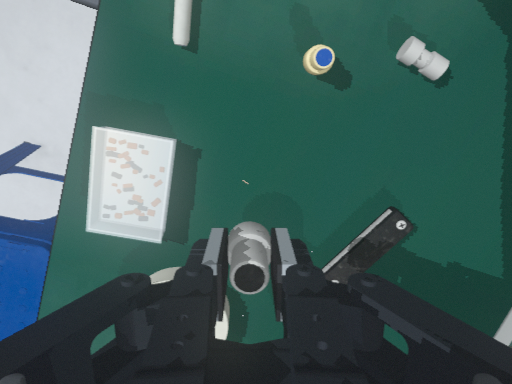

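```bash
python3 -m inch '[{"dx":0.03,"dy":0.018,"dz":0,"rx":0,"ry":0,"rz":0},{"dx":0.08,"dy":0.048,"dz":0,"rx":0,"ry":0,"rz":0},{"dx":0.13,"dy":0.08,"dz":0,"rx":0,"ry":0,"rz":0},{"dx":0.18,"dy":0.11,"dz":0,"rx":0,"ry":0,"rz":0},{"dx":0.23,"dy":0.14,"dz":0,"rx":0,"ry":0,"rz":0}]'
python3 -m inch '[{"dx":0.05,"dy":0.03,"dz":0,"rx":0,"ry":0,"rz":0},{"dx":0.1,"dy":0.06,"dz":0,"rx":0,"ry":0,"rz":0},{"dx":0.15,"dy":0.09,"dz":0,"rx":0,"ry":0,"rz":0},{"dx":0.2,"dy":0.12,"dz":0,"rx":0,"ry":0,"rz":0},{"dx":0.24,"dy":0.15,"dz":0,"rx":0,"ry":0,"rz":0}]'
python3 -m inch '[{"dx":0.05,"dy":0.03,"dz":0,"rx":0,"ry":0,"rz":0},{"dx":0.09,"dy":0.055,"dz":0,"rx":0,"ry":0,"rz":0},{"dx":0.11,"dy":0.067,"dz":0,"rx":0,"ry":0,"rz":0},{"dx":0.115,"dy":0.07,"dz":0,"rx":0,"ry":0,"rz":0},{"dx":0.115,"dy":0.07,"dz":0,"rx":0,"ry":0,"rz":0}]'
python3 -m inch '[{"dx":0,"dy":0,"dz":0,"rx":0,"ry":0,"rz":0},{"dx":0,"dy":0,"dz":0,"rx":0,"ry":0,"rz":0}]'
python3 -c "
from h import *
rows(.5622,.2237,.041,18.6);grab('wrist','w5')"
```

```text
time: 8.05
tool_pos: [0.4824, -0.0996, 0.1356]
tool_rot: [-0.001, 0.585, 0.811, -0.0]
contact_force: [0.3, -0.6, -0.5]
gripper_width: 0.215
grasp_force: 58.7
time: 8.55
tool_pos: [0.5352, 0.1207, 0.1354]
tool_rot: [-0.001, 0.584, 0.812, -0.001]
contact_force: [0.7, 0.3, -0.6]
gripper_width: 0.218
grasp_force: 58.7
time: 9.05
tool_pos: [0.56, 0.2228, 0.1364]
tool_rot: [-0.001, 0.584, 0.811, -0.001]
contact_force: [0.0, -0.1, -0.2]
gripper_width: 0.22
grasp_force: 58.7
time: 9.25
tool_pos: [0.5606, 0.2219, 0.1376]
tool_rot: [-0.0, 0.585, 0.811, -0.0]
contact_force: [0.7, 0.5, -1.3]
gripper_width: 0.221
grasp_force: 58.7
d [0.0015 0.0027 0.1207] r [-0.0003  0.0002 -0.003 ] rows>= 2
```

View pics/w5.png

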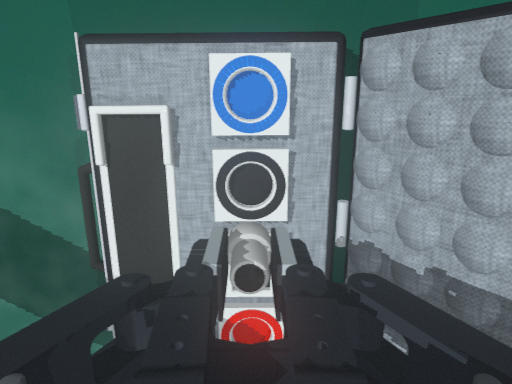

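```bash
python3 -c "
from h import *
print(ray('wrist',(250.5,185),.036),ray('wrist',(250,94.5),.036))"
python3 -m inch '[{"dx":0.002,"dy":0.003,"dz":0.04,"rx":0,"ry":0,"rz":-0.003},{"dx":0.002,"dy":0.003,"dz":0.075,"rx":0,"ry":0,"rz":-0.003},{"dx":0.002,"dy":0.003,"dz":0.09,"rx":0,"ry":0,"rz":-0.003},{"dx":0.002,"dy":0.003,"dz":0.1,"rx":0,"ry":0,"rz":-0.003},{"dx":0.002,"dy":0.003,"dz":0.1,"rx":0,"ry":0,"rz":-0.003}]'
python3 -c "
from h import *
rows(.5622,.2237,.041,18.6)"
```

```text
[0.56119725 0.22513034 0.036     ] [0.54081579 0.2854476  0.036     ]
time: 9.8
tool_pos: [0.5621, 0.2252, 0.0571]
tool_rot: [-0.0, 0.583, 0.812, -0.0]
contact_force: [0.8, -0.0, -0.7]
gripper_width: 0.219
grasp_force: 58.8
d [-0.0018 -0.0005  0.0202] r [-0.0009 -0.0001  0.0009] rows>= 1
```

```bash
python3 -m inch '[{"dx":-0.001,"dy":0,"dz":0.008,"rx":0,"ry":0,"rz":0},{"dx":-0.001,"dy":0,"dz":0.014,"rx":0,"ry":0,"rz":0},{"dx":-0.001,"dy":0,"dz":0.018,"rx":0,"ry":0,"rz":0},{"dx":-0.001,"dy":0,"dz":0.019,"rx":0,"ry":0,"rz":0},{"dx":-0.001,"dy":0,"dz":0.019,"rx":0,"ry":0,"rz":0}]'
python3 -m inch '[{"dx":0,"dy":0,"dz":0.0005,"rx":0,"ry":0,"rz":0},{"dx":0,"dy":0,"dz":0.0005,"rx":0,"ry":0,"rz":0},{"dx":0,"dy":0,"dz":0.0005,"rx":0,"ry":0,"rz":0}]'
```

```text
time: 10.3
tool_pos: [0.5627, 0.225, 0.0425]
tool_rot: [-0.0, 0.583, 0.813, -0.0]
contact_force: [0.3, 0.3, -0.7]
gripper_width: 0.218
grasp_force: 58.8
time: 10.6
tool_pos: [0.5628, 0.225, 0.0423]
tool_rot: [0.0, 0.583, 0.813, 0.0]
contact_force: [-0.2, -0.1, -0.7]
gripper_width: 0.222
grasp_force: 58.8
```

```bash
python3 -m inch '[{"dx":0,"dy":0,"dz":0.001,"rx":0,"ry":0,"rz":0},{"dx":0,"dy":0,"dz":0.001,"rx":0,"ry":0,"rz":0}]' | grep -E "pos|force"
python3 -m inch '[{"dx":0,"dy":0,"dz":0.001,"rx":0,"ry":0,"rz":0},{"dx":0,"dy":0,"dz":0.001,"rx":0,"ry":0,"rz":0}]'| grep -E "pos|force"
python3 -m inch '[{"dx":0,"dy":0,"dz":0.001,"rx":0,"ry":0,"rz":0},{"dx":0,"dy":0,"dz":0.001,"rx":0,"ry":0,"rz":0}]'| grep -E "pos|force"
```

```text
tool_pos: [0.563, 0.225, 0.0419]
contact_force: [-1.6, -0.4, 2.9]
grasp_force: 59.0
tool_pos: [0.563, 0.225, 0.0418]
contact_force: [-3.8, -0.3, 7.3]
grasp_force: 59.6
tool_pos: [0.563, 0.225, 0.0418]
contact_force: [-5.8, -0.7, 12.1]
grasp_force: 60.0
```

```bash
python3 -m inch '[{"dx":0,"dy":0,"dz":-0.002,"rx":0,"ry":0,"rz":0},{"dx":0,"dy":0,"dz":-0.002,"rx":0,"ry":0,"rz":0}]' | grep -E "pos|force"
python3 -m inch '[{"dx":0,"dy":0,"dz":0,"rx":0,"ry":0,"rz":0},{"dx":0,"dy":0,"dz":0,"rx":0,"ry":0,"rz":0},{"dx":0,"dy":0,"dz":0,"rx":0,"ry":0,"rz":0},{"dx":0,"dy":0,"dz":0,"rx":0,"ry":0,"rz":0}]' 0.1| grep -E "pos|force|width"
python3 -m inch '[{"dx":0,"dy":0,"dz":-0.02,"rx":0,"ry":0,"rz":0},{"dx":0,"dy":0,"dz":-0.06,"rx":0,"ry":0,"rz":0},{"dx":0,"dy":0,"dz":-0.11,"rx":0,"ry":0,"rz":0},{"dx":0,"dy":0,"dz":-0.14,"rx":0,"ry":0,"rz":0},{"dx":0,"dy":0,"dz":-0.14,"rx":0,"ry":0,"rz":0}]'| grep -E "pos|force"
python3 -c "
from h import *
rows(.460,-.2115,.15,18.6)"
```

```text
tool_pos: [0.5632, 0.2251, 0.0419]
contact_force: [-0.8, -0.4, 4.0]
grasp_force: 59.2
tool_pos: [0.5625, 0.2249, 0.0409]
contact_force: [-0.4, 0.1, 0.1]
gripper_width: 0.549
grasp_force: 0.0
tool_pos: [0.5661, 0.2258, 0.1603]
contact_force: [0.3, 0.5, 0.8]
grasp_force: 0.0
d [-0.4753 -0.3011  0.0099] r [0.0073 0.0005 0.0013] rows>= 10
```

```bash
python3 -m inch '[{"dx":-0.03,"dy":-0.019,"dz":0,"rx":0,"ry":0,"rz":0},{"dx":-0.08,"dy":-0.05,"dz":0,"rx":0,"ry":0,"rz":0},{"dx":-0.13,"dy":-0.082,"dz":0,"rx":0,"ry":0,"rz":0},{"dx":-0.18,"dy":-0.114,"dz":0,"rx":0,"ry":0,"rz":0},{"dx":-0.23,"dy":-0.146,"dz":0,"rx":0,"ry":0,"rz":0}]' | grep pos
python3 -m inch '[{"dx":-0.05,"dy":-0.032,"dz":0,"rx":0,"ry":0,"rz":0},{"dx":-0.1,"dy":-0.064,"dz":0,"rx":0,"ry":0,"rz":0},{"dx":-0.15,"dy":-0.096,"dz":0,"rx":0,"ry":0,"rz":0},{"dx":-0.2,"dy":-0.125,"dz":0,"rx":0,"ry":0,"rz":0},{"dx":-0.225,"dy":-0.14,"dz":0,"rx":0,"ry":0,"rz":0}]' | grep pos
python3 -m inch '[{"dx":-0.015,"dy":-0.01,"dz":0,"rx":0,"ry":0,"rz":0},{"dx":-0.02,"dy":-0.015,"dz":0.03,"rx":0,"ry":0,"rz":0},{"dx":-0.02,"dy":-0.015,"dz":0.06,"rx":0,"ry":0,"rz":0},{"dx":-0.02,"dy":-0.015,"dz":0.06,"rx":0,"ry":0,"rz":0},{"dx":-0.02,"dy":-0.015,"dz":0.06,"rx":0,"ry":0,"rz":0}]' | grep pos
python3 -c "
from h import *
rows(.460,-.2115,.010,18.6); print(pose()[0])"
```

```text
tool_pos: [0.5098, 0.0117, 0.1526]
tool_pos: [0.4614, -0.196, 0.1529]
tool_pos: [0.4563, -0.2115, 0.1049]
d [-0.0017  0.0045  0.1186] r [-0.0006 -0.001   0.0018] rows>= 2
[ 0.45625391 -0.21145672  0.10491595]
```

```bash
python3 -m inch '[{"dx":-0.002,"dy":0.004,"dz":0.03,"rx":0,"ry":0,"rz":0.002},{"dx":-0.002,"dy":0.004,"dz":0.07,"rx":0,"ry":0,"rz":0.002},{"dx":-0.002,"dy":0.004,"dz":0.1,"rx":0,"ry":0,"rz":0.002},{"dx":-0.002,"dy":0.004,"dz":0.118,"rx":0,"ry":0,"rz":0.002},{"dx":-0.002,"dy":0.004,"dz":0.118,"rx":0,"ry":0,"rz":0.002}]' | grep pos
python3 -m inch '[{"dx":0,"dy":0,"dz":0,"rx":0,"ry":0,"rz":0},{"dx":0,"dy":0,"dz":0,"rx":0,"ry":0,"rz":0},{"dx":0,"dy":0,"dz":0,"rx":0,"ry":0,"rz":0},{"dx":0,"dy":0,"dz":0,"rx":0,"ry":0,"rz":0},{"dx":0,"dy":0,"dz":0,"rx":0,"ry":0,"rz":0}]' -1
python3 -m inch '[{"dx":0,"dy":0,"dz":-0.02,"rx":0,"ry":0,"rz":0},{"dx":0,"dy":0,"dz":-0.06,"rx":0,"ry":0,"rz":0},{"dx":0,"dy":0,"dz":-0.12,"rx":0,"ry":0,"rz":0},{"dx":0,"dy":0,"dz":-0.17,"rx":0,"ry":0,"rz":0},{"dx":0,"dy":0,"dz":-0.17,"rx":0,"ry":0,"rz":0}]'
python3 -c "
from h import *
grab('wrist','w6');rows(.5417,.2844,.15,18.6)"
```

```text
tool_pos: [0.4594, -0.2119, 0.0099]
time: 14.8
tool_pos: [0.4617, -0.2137, 0.0131]
tool_rot: [0.002, 0.584, 0.812, 0.0]
contact_force: [-0.2, 0.2, 7.0]
gripper_width: 0.211
grasp_force: 58.9
time: 15.3
tool_pos: [0.4639, -0.2152, 0.1549]
tool_rot: [0.007, 0.584, 0.812, 0.0]
contact_force: [1.2, 0.2, 0.2]
gripper_width: 0.215
grasp_force: 58.7
d [ 5.594e-01  2.922e-01 -4.000e-04] r [ 0.0036  0.0045 -0.0008] rows>= 11
```

View pics/w6.png

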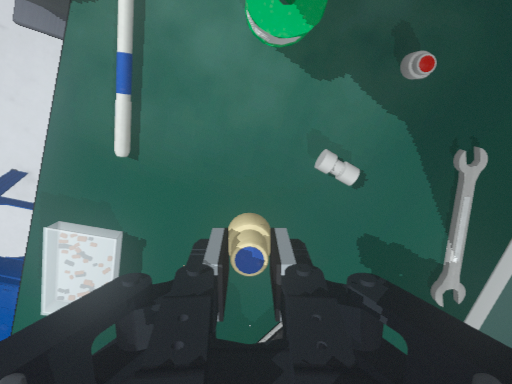

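```bash
python3 -c "
from h import *
look([PARTS[0],PARTS[3],PARTS[4]])
print(ray('wrist',(427,63),.024))"
python3 -m inch '[{"dx":0.03,"dy":0.016,"dz":0,"rx":0,"ry":0,"rz":0},{"dx":0.08,"dy":0.042,"dz":0,"rx":0,"ry":0,"rz":0},{"dx":0.13,"dy":0.068,"dz":0,"rx":0,"ry":0,"rz":0},{"dx":0.18,"dy":0.094,"dz":0,"rx":0,"ry":0,"rz":0},{"dx":0.23,"dy":0.12,"dz":0,"rx":0,"ry":0,"rz":0}]' | grep pos
python3 -m inch '[{"dx":0.05,"dy":0.026,"dz":0,"rx":0,"ry":0,"rz":0},{"dx":0.1,"dy":0.052,"dz":0,"rx":0,"ry":0,"rz":0},{"dx":0.15,"dy":0.078,"dz":0,"rx":0,"ry":0,"rz":0},{"dx":0.2,"dy":0.104,"dz":0,"rx":0,"ry":0,"rz":0},{"dx":0.25,"dy":0.13,"dz":0,"rx":0,"ry":0,"rz":0}]' | grep pos
python3 -m inch '[{"dx":0.04,"dy":0.02,"dz":0,"rx":0,"ry":0,"rz":0},{"dx":0.07,"dy":0.036,"dz":0,"rx":0,"ry":0,"rz":0},{"dx":0.08,"dy":0.042,"dz":0,"rx":0,"ry":0,"rz":0},{"dx":0.08,"dy":0.042,"dz":0,"rx":0,"ry":0,"rz":0},{"dx":0.08,"dy":0.042,"dz":0,"rx":0,"ry":0,"rz":0}]'|grep pos
python3 -c "
from h import *
rows(.5412,.2849,.06,18.6)"
```

```text
red_standard_mid 0.76 [421.  68.  32.  26.] ctr [ 0.5623 -0.0899] cen [ 0.5621 -0.09  ] sz 0.027 0.021 long 18.5
adapter_mid 0.85 [338. 168.  42.  35.] ctr [ 0.5349 -0.1855] cen [ 0.5341 -0.186 ] sz 0.019 0.039 long 172.4
spanner_mid 0.83 [461. 226.  59. 166.] ctr [ 0.6623 -0.2014] cen [ 0.6619 -0.2018] sz 0.157 0.032 long 107.2
cam [ 0.44072671 -0.15127744  0.29362971]
[ 0.55236497 -0.08734542  0.024     ]
tool_pos: [0.4915, -0.0059, 0.1449]
tool_pos: [0.5265, 0.2166, 0.1447]
tool_pos: [0.5386, 0.2852, 0.1457]
d [-0.0014  0.0032  0.1071] r [-0.0016  0.0004 -0.001 ] rows>= 2
```

```bash
python3 -m inch '[{"dx":-0.001,"dy":0.003,"dz":0.04,"rx":0,"ry":0,"rz":-0.001},{"dx":-0.001,"dy":0.003,"dz":0.08,"rx":0,"ry":0,"rz":-0.001},{"dx":-0.001,"dy":0.003,"dz":0.1,"rx":0,"ry":0,"rz":-0.001},{"dx":-0.001,"dy":0.003,"dz":0.11,"rx":0,"ry":0,"rz":-0.001},{"dx":-0.001,"dy":0.003,"dz":0.11,"rx":0,"ry":0,"rz":-0.001}]' | grep pos
python3 -c "
from h import *
rows(.5412,.2849,.0435,18.6)"
```

```text
tool_pos: [0.5412, 0.2854, 0.058]
d [-0.0006 -0.0001  0.0182] r [-0.0013  0.0001 -0.0003] rows>= 1
```

```bash
python3 -m inch '[{"dx":0,"dy":0,"dz":0.008,"rx":0,"ry":0,"rz":0},{"dx":0,"dy":0,"dz":0.014,"rx":0,"ry":0,"rz":0},{"dx":0,"dy":0,"dz":0.018,"rx":0,"ry":0,"rz":0},{"dx":0,"dy":0,"dz":0.018,"rx":0,"ry":0,"rz":0}]'| grep -E "pos|force"
python3 -m inch '[{"dx":0,"dy":0,"dz":0.001,"rx":0,"ry":0,"rz":0},{"dx":0,"dy":0,"dz":0.001,"rx":0,"ry":0,"rz":0}]' | grep -E "pos|force"
python3 -m inch '[{"dx":0,"dy":0,"dz":0.001,"rx":0,"ry":0,"rz":0},{"dx":0,"dy":0,"dz":0.001,"rx":0,"ry":0,"rz":0}]'| grep -E "pos|force"
```

```text
tool_pos: [0.5416, 0.2863, 0.0443]
contact_force: [-0.4, -0.9, -1.2]
grasp_force: 58.7
tool_pos: [0.5418, 0.2864, 0.0439]
contact_force: [-0.2, -0.5, -0.9]
grasp_force: 58.7
tool_pos: [0.5419, 0.2864, 0.0432]
contact_force: [0.5, 1.0, -0.3]
grasp_force: 58.8
```

Almost touching; one more step, release, retreat, then head for the red standard.

```bash
python3 -m inch '[{"dx":0,"dy":0,"dz":0.001,"rx":0,"ry":0,"rz":0},{"dx":0,"dy":0,"dz":0.001,"rx":0,"ry":0,"rz":0}]'| grep -E "pos|force"
python3 -m inch '[{"dx":0,"dy":0,"dz":0,"rx":0,"ry":0,"rz":0},{"dx":0,"dy":0,"dz":0,"rx":0,"ry":0,"rz":0},{"dx":0,"dy":0,"dz":0,"rx":0,"ry":0,"rz":0},{"dx":0,"dy":0,"dz":0,"rx":0,"ry":0,"rz":0}]' 0.1| grep -E "pos|force|width"
python3 -m inch '[{"dx":0,"dy":0,"dz":-0.02,"rx":0,"ry":0,"rz":0},{"dx":0,"dy":0,"dz":-0.06,"rx":0,"ry":0,"rz":0},{"dx":0,"dy":0,"dz":-0.11,"rx":0,"ry":0,"rz":0},{"dx":0,"dy":0,"dz":-0.13,"rx":0,"ry":0,"rz":0},{"dx":0,"dy":0,"dz":-0.13,"rx":0,"ry":0,"rz":0}]'| grep -E "pos|force"
python3 -c "
from h import *
rows(.557,-.0895,.12,18.6)"
```

```text
tool_pos: [0.542, 0.2865, 0.0432]
contact_force: [-2.8, -1.4, 4.7]
grasp_force: 59.1
tool_pos: [0.5416, 0.2862, 0.0419]
contact_force: [-0.1, -0.3, -0.2]
gripper_width: 0.553
grasp_force: 0.0
tool_pos: [0.544, 0.2872, 0.1509]
contact_force: [0.3, 0.5, -0.3]
grasp_force: 0.0
d [-0.4514 -0.1353  0.0374] r [ 0.0053 -0.0002  0.0003] rows>= 8
```

```bash
python3 -m inch '[{"dx":-0.03,"dy":-0.009,"dz":0,"rx":0,"ry":0,"rz":0},{"dx":-0.08,"dy":-0.024,"dz":0,"rx":0,"ry":0,"rz":0},{"dx":-0.13,"dy":-0.039,"dz":0,"rx":0,"ry":0,"rz":0},{"dx":-0.18,"dy":-0.054,"dz":0,"rx":0,"ry":0,"rz":0},{"dx":-0.23,"dy":-0.069,"dz":0,"rx":0,"ry":0,"rz":0}]' | grep pos
python3 -m inch '[{"dx":-0.05,"dy":-0.015,"dz":0,"rx":0,"ry":0,"rz":0},{"dx":-0.1,"dy":-0.03,"dz":0,"rx":0,"ry":0,"rz":0},{"dx":-0.15,"dy":-0.045,"dz":0,"rx":0,"ry":0,"rz":0},{"dx":-0.2,"dy":-0.06,"dz":0.02,"rx":0,"ry":0,"rz":0},{"dx":-0.22,"dy":-0.065,"dz":0.037,"rx":0,"ry":0,"rz":0}]' | grep pos
python3 -m inch '[{"dx":0,"dy":0,"dz":0,"rx":0,"ry":0,"rz":0},{"dx":0,"dy":0,"dz":0,"rx":0,"ry":0,"rz":0}]' | grep pos
python3 -c "
from h import *
look([PARTS[0]],'w7');rows(.5595,-.0895,.010,18.6)"
```

```text
tool_pos: [0.5466, 0.0927, 0.1438]
tool_pos: [0.5539, -0.0919, 0.1143]
tool_pos: [0.5539, -0.0883, 0.1146]
red_standard_mid 0.98 [261. 193.  25.  32.] ctr [ 0.563  -0.0883] cen [ 0.5627 -0.0886] sz 0.02 0.024 long 109.6
cam [ 0.53379705 -0.0263046   0.25744058]
d [-0.0039  0.0046  0.1329] r [-0.0001 -0.0004  0.0012] rows>= 3
```

View pics/w7.png

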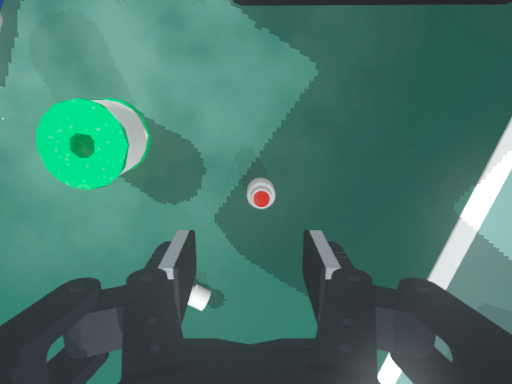

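```bash
python3 -m inch '[{"dx":-0.004,"dy":0.008,"dz":0.03,"rx":0,"ry":0,"rz":0},{"dx":-0.004,"dy":0.008,"dz":0.07,"rx":0,"ry":0,"rz":0},{"dx":-0.004,"dy":0.008,"dz":0.11,"rx":0,"ry":0,"rz":0},{"dx":-0.004,"dy":0.008,"dz":0.13,"rx":0,"ry":0,"rz":0},{"dx":-0.004,"dy":0.008,"dz":0.131,"rx":0,"ry":0,"rz":0}]' | grep pos
python3 -m inch '[{"dx":0,"dy":0,"dz":0,"rx":0,"ry":0,"rz":0},{"dx":0,"dy":0,"dz":0,"rx":0,"ry":0,"rz":0},{"dx":0,"dy":0,"dz":0,"rx":0,"ry":0,"rz":0},{"dx":0,"dy":0,"dz":0,"rx":0,"ry":0,"rz":0},{"dx":0,"dy":0,"dz":0,"rx":0,"ry":0,"rz":0}]' -1
python3 -m inch '[{"dx":0,"dy":0,"dz":-0.02,"rx":0,"ry":0,"rz":0},{"dx":0,"dy":0,"dz":-0.06,"rx":0,"ry":0,"rz":0},{"dx":0,"dy":0,"dz":-0.11,"rx":0,"ry":0,"rz":0},{"dx":0,"dy":0,"dz":-0.15,"rx":0,"ry":0,"rz":0},{"dx":0,"dy":0,"dz":-0.15,"rx":0,"ry":0,"rz":0}]' | grep -E "pos|force"
python3 -m inch '[{"dx":0,"dy":0,"dz":0,"rx":0,"ry":0,"rz":0}]' | grep pos
python3 -c "
from h import *
rows(.6031,.1024,.13,18.6)"
```

```text
tool_pos: [0.5603, -0.0885, 0.0094]
time: 21.75
tool_pos: [0.564, -0.0905, 0.0142]
tool_rot: [0.002, 0.583, 0.812, 0.001]
contact_force: [-0.6, 1.2, 6.3]
gripper_width: 0.203
grasp_force: 58.8
tool_pos: [0.5659, -0.0913, 0.1394]
contact_force: [0.0, -0.8, -0.4]
grasp_force: 58.7
tool_pos: [0.5627, -0.0904, 0.1335]
d [0.2122 0.1247 0.0043] r [0.0015 0.0012 0.0002] rows>= 4
```

```bash
python3 -m inch '[{"dx":0.05,"dy":0.03,"dz":0,"rx":0,"ry":0,"rz":0},{"dx":0.1,"dy":0.06,"dz":0,"rx":0,"ry":0,"rz":0},{"dx":0.15,"dy":0.09,"dz":0,"rx":0,"ry":0,"rz":0},{"dx":0.19,"dy":0.112,"dz":0,"rx":0,"ry":0,"rz":0},{"dx":0.212,"dy":0.125,"dz":0.004,"rx":0,"ry":0,"rz":0}]' | grep -E "pos|force"
python3 -m inch '[{"dx":0,"dy":0,"dz":0,"rx":0,"ry":0,"rz":0},{"dx":0,"dy":0,"dz":0,"rx":0,"ry":0,"rz":0}]' | grep -E "pos|force"
python3 -c "
from h import *
rows(.6028,.103,.06,18.6); look([NESTS[0]])"
```

```text
tool_pos: [0.6017, 0.1053, 0.1267]
contact_force: [-0.0, -0.6, 0.2]
grasp_force: 58.7
tool_pos: [0.6014, 0.1025, 0.1266]
contact_force: [1.0, 0.2, -1.1]
grasp_force: 58.7
d [-0.      0.0021  0.0832] r [-0.0024 -0.0003  0.0008] rows>= 2
red_nest_floor 0.55 [250. 190.  79.  73.] ctr [0.6021 0.1028] cen [0.6014 0.1052] sz 0.054 0.056 long 110.3
cam [0.58126399 0.16479806 0.26922337]
```

```bash
python3 -m inch '[{"dx":0,"dy":0.002,"dz":0.03,"rx":0,"ry":0,"rz":0},{"dx":0,"dy":0.002,"dz":0.06,"rx":0,"ry":0,"rz":0},{"dx":0,"dy":0.002,"dz":0.08,"rx":0,"ry":0,"rz":0},{"dx":0,"dy":0.002,"dz":0.085,"rx":0,"ry":0,"rz":0},{"dx":0,"dy":0.002,"dz":0.085,"rx":0,"ry":0,"rz":0}]' | grep pos
python3 -m inch '[{"dx":0,"dy":0,"dz":0.006,"rx":0,"ry":0,"rz":0},{"dx":0,"dy":0,"dz":0.012,"rx":0,"ry":0,"rz":0},{"dx":0,"dy":0,"dz":0.015,"rx":0,"ry":0,"rz":0},{"dx":0,"dy":0,"dz":0.016,"rx":0,"ry":0,"rz":0},{"dx":0,"dy":0,"dz":0.016,"rx":0,"ry":0,"rz":0}]'| grep -E "pos|force"
python3 -m inch '[{"dx":0,"dy":0,"dz":0.001,"rx":0,"ry":0,"rz":0},{"dx":0,"dy":0,"dz":0.001,"rx":0,"ry":0,"rz":0}]' | grep -E "pos|force"
```

```text
tool_pos: [0.6038, 0.1025, 0.0598]
tool_pos: [0.6042, 0.1032, 0.0477]
contact_force: [-0.1, 0.3, -0.1]
grasp_force: 58.8
tool_pos: [0.6043, 0.1031, 0.047]
contact_force: [-0.6, -0.2, -0.5]
grasp_force: 58.8
```

```bash
python3 -m inch '[{"dx":-0.0005,"dy":-0.001,"dz":0.002,"rx":0,"ry":0,"rz":0},{"dx":-0.0005,"dy":-0.001,"dz":0.003,"rx":0,"ry":0,"rz":0},{"dx":-0.0005,"dy":-0.001,"dz":0.003,"rx":0,"ry":0,"rz":0}]'| grep -E "pos|force"
python3 -m inch '[{"dx":0,"dy":0,"dz":0.0006,"rx":0,"ry":0,"rz":0},{"dx":0,"dy":0,"dz":0.0006,"rx":0,"ry":0,"rz":0}]' | grep -E "pos|force"
python3 -m inch '[{"dx":0,"dy":0,"dz":0.0006,"rx":0,"ry":0,"rz":0},{"dx":0,"dy":0,"dz":0.0006,"rx":0,"ry":0,"rz":0}]' | grep -E "pos|force"
```

```text
tool_pos: [0.6035, 0.1024, 0.0443]
contact_force: [0.1, -0.3, -0.2]
grasp_force: 58.7
tool_pos: [0.6036, 0.1025, 0.0442]
contact_force: [-1.0, -0.1, 2.1]
grasp_force: 58.8
tool_pos: [0.6037, 0.1024, 0.0442]
contact_force: [-3.7, -1.0, 4.8]
grasp_force: 59.1
```

```bash
python3 -m inch '[{"dx":0,"dy":0,"dz":0,"rx":0,"ry":0,"rz":0},{"dx":0,"dy":0,"dz":0,"rx":0,"ry":0,"rz":0},{"dx":0,"dy":0,"dz":0,"rx":0,"ry":0,"rz":0},{"dx":0,"dy":0,"dz":0,"rx":0,"ry":0,"rz":0}]' 0.1| grep -E "pos|force|width"
python3 -m inch '[{"dx":0,"dy":0,"dz":-0.02,"rx":0,"ry":0,"rz":0},{"dx":0,"dy":0,"dz":-0.06,"rx":0,"ry":0,"rz":0},{"dx":0,"dy":0,"dz":-0.1,"rx":0,"ry":0,"rz":0},{"dx":0,"dy":0,"dz":-0.13,"rx":0,"ry":0,"rz":0},{"dx":0,"dy":0,"dz":-0.13,"rx":0,"ry":0,"rz":0}]'| grep -E "pos|force"
python3 -c "
from h import *
rows(.545,-.225,.15,18.6)"
```

```text
tool_pos: [0.6035, 0.1024, 0.0433]
contact_force: [-0.4, -0.3, -0.4]
gripper_width: 0.552
grasp_force: 0.0
tool_pos: [0.6069, 0.1027, 0.1542]
contact_force: [-0.1, 0.4, 0.6]
grasp_force: 0.0
d [-0.3634 -0.2042  0.0042] r [0.0067 0.0019 0.0003] rows>= 7
```

```bash
python3 -m inch '[{"dx":-0.03,"dy":-0.017,"dz":0,"rx":0,"ry":0,"rz":0},{"dx":-0.08,"dy":-0.045,"dz":0,"rx":0,"ry":0,"rz":0},{"dx":-0.13,"dy":-0.073,"dz":0,"rx":0,"ry":0,"rz":0},{"dx":-0.18,"dy":-0.1,"dz":0,"rx":0,"ry":0,"rz":0},{"dx":-0.23,"dy":-0.13,"dz":0,"rx":0,"ry":0,"rz":0}]' | grep pos
python3 -m inch '[{"dx":-0.05,"dy":-0.03,"dz":0,"rx":0,"ry":0,"rz":0},{"dx":-0.1,"dy":-0.055,"dz":0,"rx":0,"ry":0,"rz":0},{"dx":-0.13,"dy":-0.072,"dz":0,"rx":0,"ry":0,"rz":0},{"dx":-0.13,"dy":-0.072,"dz":0,"rx":0,"ry":0,"rz":0},{"dx":-0.13,"dy":-0.072,"dz":0,"rx":0,"ry":0,"rz":0}]' | grep pos
python3 -m inch '[{"dx":0,"dy":0,"dz":0,"rx":0,"ry":0,"rz":0},{"dx":0,"dy":0,"dz":0,"rx":0,"ry":0,"rz":0}]' | grep pos
python3 -c "
from h import *
look([PARTS[3],PARTS[4]],'w8');rows(.534,-.186,.15,74)"
```

```text
tool_pos: [0.563, -0.1065, 0.1471]
tool_pos: [0.542, -0.2221, 0.147]
tool_pos: [0.5426, -0.2207, 0.1473]
adapter_mid 0.96 [253. 135.  42.  36.] ctr [ 0.5347 -0.1863] cen [ 0.5346 -0.186 ] sz 0.018 0.034 long 168.1
spanner_mid 0.76 [389. 196.  45. 169.] ctr [ 0.6612 -0.1996] cen [ 0.662  -0.2005] sz 0.149 0.027 long 108.2
cam [ 0.52192937 -0.1586408   0.28998416]
d [ 0.0451  0.0038 -0.0031] r [ 0.     -0.     -0.6434] rows>= 7
```

View pics/w8.png

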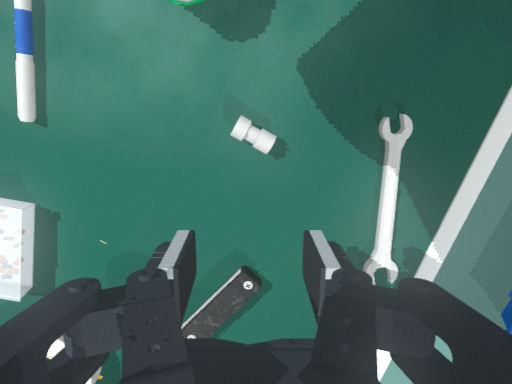

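```bash
python3 -m inch '[{"dx":0.045,"dy":0.004,"dz":0,"rx":0,"ry":0,"rz":-0.1},{"dx":0.045,"dy":0.004,"dz":0,"rx":0,"ry":0,"rz":-0.2},{"dx":0.045,"dy":0.004,"dz":0,"rx":0,"ry":0,"rz":-0.3},{"dx":0.045,"dy":0.004,"dz":0,"rx":0,"ry":0,"rz":-0.39},{"dx":0.045,"dy":0.004,"dz":0,"rx":0,"ry":0,"rz":-0.4}]' | grep pos
python3 -m inch '[{"dx":0,"dy":0,"dz":0.03,"rx":0,"ry":0,"rz":-0.1},{"dx":0,"dy":0,"dz":0.06,"rx":0,"ry":0,"rz":-0.2},{"dx":0,"dy":0,"dz":0.08,"rx":0,"ry":0,"rz":-0.29},{"dx":0,"dy":0,"dz":0.08,"rx":0,"ry":0,"rz":-0.29},{"dx":0,"dy":0,"dz":0.08,"rx":0,"ry":0,"rz":-0.29}]' | grep -E "pos|rot"
python3 -c "
from h import *
rows(.5347,-.1863,.0085,78)"
```

```text
tool_pos: [0.5341, -0.1864, 0.1476]
tool_pos: [0.5341, -0.1868, 0.0837]
tool_rot: [-0.0, 0.107, 0.994, 0.0]
d [-0.0007  0.0008  0.094 ] r [ 0.     -0.0001 -0.0035] rows>= 2
```

```bash
python3 -m inch '[{"dx":0,"dy":0.001,"dz":0.03,"rx":0,"ry":0,"rz":-0.003},{"dx":0,"dy":0.001,"dz":0.06,"rx":0,"ry":0,"rz":-0.003},{"dx":0,"dy":0.001,"dz":0.085,"rx":0,"ry":0,"rz":-0.003},{"dx":0,"dy":0.001,"dz":0.095,"rx":0,"ry":0,"rz":-0.003},{"dx":0,"dy":0.001,"dz":0.095,"rx":0,"ry":0,"rz":-0.003}]' | grep pos
python3 -m inch '[{"dx":0,"dy":0,"dz":0,"rx":0,"ry":0,"rz":0},{"dx":0,"dy":0,"dz":0,"rx":0,"ry":0,"rz":0},{"dx":0,"dy":0,"dz":0,"rx":0,"ry":0,"rz":0},{"dx":0,"dy":0,"dz":0,"rx":0,"ry":0,"rz":0},{"dx":0,"dy":0,"dz":0,"rx":0,"ry":0,"rz":0}]' -1
python3 -m inch '[{"dx":0,"dy":0,"dz":-0.02,"rx":0,"ry":0,"rz":0},{"dx":0,"dy":0,"dz":-0.06,"rx":0,"ry":0,"rz":0},{"dx":0,"dy":0,"dz":-0.11,"rx":0,"ry":0,"rz":0},{"dx":0,"dy":0,"dz":-0.15,"rx":0,"ry":0,"rz":0},{"dx":0,"dy":0,"dz":-0.15,"rx":0,"ry":0,"rz":0}]' | grep -E "pos|force"
python3 -m inch '[{"dx":0,"dy":0,"dz":0,"rx":0,"ry":0,"rz":0.1},{"dx":0,"dy":0,"dz":0,"rx":0,"ry":0,"rz":0.2},{"dx":0,"dy":0,"dz":0,"rx":0,"ry":0,"rz":0.3},{"dx":0,"dy":0,"dz":0,"rx":0,"ry":0,"rz":0.39},{"dx":0,"dy":0,"dz":0,"rx":0,"ry":0,"rz":0.4}]' | grep -E "pos|grasp"
python3 -m inch '[{"dx":0,"dy":0,"dz":0,"rx":0,"ry":0,"rz":0.1},{"dx":0,"dy":0,"dz":0,"rx":0,"ry":0,"rz":0.2},{"dx":0,"dy":0,"dz":0,"rx":0,"ry":0,"rz":0.29},{"dx":0,"dy":0,"dz":0,"rx":0,"ry":0,"rz":0.293},{"dx":0,"dy":0,"dz":0,"rx":0,"ry":0,"rz":0.293}]' | grep -E "pos|grasp"
python3 -c "
from h import *
grab('wrist','w9');rows(.5825,.1635,.13,18.6)"
```

```text
tool_pos: [0.5341, -0.1861, 0.0075]
time: 29.3
tool_pos: [0.5357, -0.1869, 0.0096]
tool_rot: [0.002, 0.103, 0.995, -0.001]
contact_force: [0.4, 1.0, 6.7]
gripper_width: 0.193
grasp_force: 60.9
tool_pos: [0.5376, -0.1878, 0.135]
contact_force: [-0.0, -0.2, -0.8]
grasp_force: 60.2
tool_pos: [0.5336, -0.1859, 0.1271]
grasp_force: 60.2
tool_pos: [0.5339, -0.1861, 0.1273]
grasp_force: 60.2
d [ 0.3941  0.1983 -0.0032] r [-0.0002 -0.0002  0.0024] rows>= 8
```

View pics/w9.png

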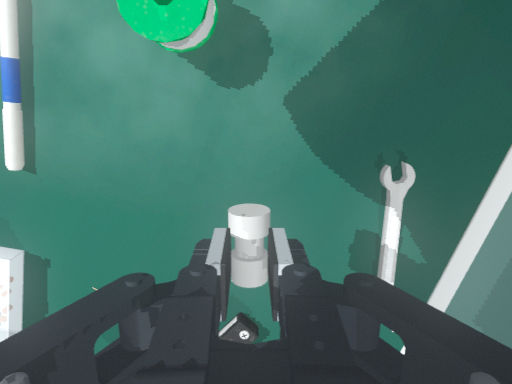

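```bash
python3 -m inch '[{"dx":0.03,"dy":0.015,"dz":0,"rx":0,"ry":0,"rz":0},{"dx":0.08,"dy":0.04,"dz":0,"rx":0,"ry":0,"rz":0},{"dx":0.13,"dy":0.065,"dz":0,"rx":0,"ry":0,"rz":0},{"dx":0.18,"dy":0.09,"dz":0,"rx":0,"ry":0,"rz":0},{"dx":0.23,"dy":0.115,"dz":0,"rx":0,"ry":0,"rz":0}]' | grep pos
python3 -m inch '[{"dx":0.05,"dy":0.025,"dz":0,"rx":0,"ry":0,"rz":0},{"dx":0.1,"dy":0.05,"dz":0,"rx":0,"ry":0,"rz":0},{"dx":0.15,"dy":0.075,"dz":0,"rx":0,"ry":0,"rz":0},{"dx":0.163,"dy":0.083,"dz":0,"rx":0,"ry":0,"rz":0},{"dx":0.164,"dy":0.083,"dz":0,"rx":0,"ry":0,"rz":0}]' | grep pos
python3 -m inch '[{"dx":0,"dy":0,"dz":0,"rx":0,"ry":0,"rz":0},{"dx":0,"dy":0,"dz":0,"rx":0,"ry":0,"rz":0}]' | grep pos
python3 -c "
from h import *
rows(.5825,.1637,.055,18.6)"
```

```text
tool_pos: [0.5626, 0.0193, 0.1277]
tool_pos: [0.5836, 0.1645, 0.1275]
tool_pos: [0.5835, 0.1616, 0.1274]
d [ 0.0029 -0.0003  0.0905] r [-0.0003  0.0003 -0.0005] rows>= 2
```

```bash
python3 -m inch '[{"dx":0.002,"dy":0,"dz":0.03,"rx":0,"ry":0,"rz":0},{"dx":0.002,"dy":0,"dz":0.06,"rx":0,"ry":0,"rz":0},{"dx":0.002,"dy":0,"dz":0.085,"rx":0,"ry":0,"rz":0},{"dx":0.002,"dy":0,"dz":0.09,"rx":0,"ry":0,"rz":0},{"dx":0.002,"dy":0,"dz":0.09,"rx":0,"ry":0,"rz":0}]' | grep pos
python3 -m inch '[{"dx":0,"dy":0,"dz":0.006,"rx":0,"ry":0,"rz":0},{"dx":0,"dy":0,"dz":0.012,"rx":0,"ry":0,"rz":0},{"dx":0,"dy":0,"dz":0.015,"rx":0,"ry":0,"rz":0},{"dx":0,"dy":0,"dz":0.016,"rx":0,"ry":0,"rz":0},{"dx":0,"dy":0,"dz":0.016,"rx":0,"ry":0,"rz":0}]'| grep -E "pos|force"
python3 -m inch '[{"dx":0,"dy":0,"dz":0.001,"rx":0,"ry":0,"rz":0},{"dx":0,"dy":0,"dz":0.001,"rx":0,"ry":0,"rz":0}]' | grep -E "pos|force"
```

```text
tool_pos: [0.5825, 0.1635, 0.0549]
tool_pos: [0.5831, 0.1647, 0.0428]
contact_force: [0.4, 0.5, -0.6]
grasp_force: 60.2
tool_pos: [0.5832, 0.1647, 0.042]
contact_force: [0.3, -0.8, -0.2]
grasp_force: 60.2
```

```bash
python3 -m inch '[{"dx":-0.0005,"dy":0,"dz":0.0015,"rx":0,"ry":0,"rz":0},{"dx":-0.0005,"dy":0,"dz":0.0025,"rx":0,"ry":0,"rz":0},{"dx":-0.0005,"dy":0,"dz":0.0025,"rx":0,"ry":0,"rz":0}]'| grep -E "pos|force"
python3 -m inch '[{"dx":0,"dy":0,"dz":0.0006,"rx":0,"ry":0,"rz":0},{"dx":0,"dy":0,"dz":0.0006,"rx":0,"ry":0,"rz":0}]' | grep -E "pos|force"
python3 -m inch '[{"dx":0,"dy":0,"dz":0.0006,"rx":0,"ry":0,"rz":0},{"dx":0,"dy":0,"dz":0.0006,"rx":0,"ry":0,"rz":0}]' | grep -E "pos|force"
```

```text
tool_pos: [0.5831, 0.1642, 0.0398]
contact_force: [-1.3, 0.2, -0.0]
grasp_force: 60.2
tool_pos: [0.5833, 0.1643, 0.0397]
contact_force: [-0.9, -0.1, 1.1]
grasp_force: 60.4
tool_pos: [0.5833, 0.1643, 0.0397]
contact_force: [-2.5, -0.7, 5.1]
grasp_force: 60.8
```

```bash
python3 -m inch '[{"dx":0,"dy":0,"dz":0,"rx":0,"ry":0,"rz":0},{"dx":0,"dy":0,"dz":0,"rx":0,"ry":0,"rz":0},{"dx":0,"dy":0,"dz":0,"rx":0,"ry":0,"rz":0},{"dx":0,"dy":0,"dz":0,"rx":0,"ry":0,"rz":0}]' 0.1| grep -E "pos|force|width"
python3 -m inch '[{"dx":0,"dy":0,"dz":-0.02,"rx":0,"ry":0,"rz":0},{"dx":0,"dy":0,"dz":-0.06,"rx":0,"ry":0,"rz":0},{"dx":0,"dy":0,"dz":-0.1,"rx":0,"ry":0,"rz":0},{"dx":0,"dy":0,"dz":-0.13,"rx":0,"ry":0,"rz":0},{"dx":0,"dy":0,"dz":-0.13,"rx":0,"ry":0,"rz":0}]'| grep -E "pos|force"
python3 -c "
from h import *
rows(.58,-.19,.145,18.1)"
```

```text
tool_pos: [0.5831, 0.1642, 0.0387]
contact_force: [0.1, -0.1, -0.1]
gripper_width: 0.552
grasp_force: 0.0
tool_pos: [0.5866, 0.1648, 0.1496]
contact_force: [-0.4, -0.5, 0.9]
grasp_force: 0.0
d [-0.4177 -0.1495  0.005 ] r [0.0069 0.0012 0.0061] rows>= 8
```

```bash
python3 -m inch '[{"dx":-0.03,"dy":-0.011,"dz":0,"rx":0,"ry":0,"rz":0},{"dx":-0.08,"dy":-0.029,"dz":0,"rx":0,"ry":0,"rz":0},{"dx":-0.13,"dy":-0.047,"dz":0,"rx":0,"ry":0,"rz":0},{"dx":-0.18,"dy":-0.065,"dz":0,"rx":0,"ry":0,"rz":0},{"dx":-0.23,"dy":-0.083,"dz":0,"rx":0,"ry":0,"rz":0}]' | grep pos
python3 -m inch '[{"dx":-0.05,"dy":-0.017,"dz":0,"rx":0,"ry":0,"rz":0.006},{"dx":-0.1,"dy":-0.035,"dz":0,"rx":0,"ry":0,"rz":0.006},{"dx":-0.15,"dy":-0.053,"dz":0.01,"rx":0,"ry":0,"rz":0.006},{"dx":-0.18,"dy":-0.064,"dz":0.06,"rx":0,"ry":0,"rz":0.006},{"dx":-0.186,"dy":-0.066,"dz":0.08,"rx":0,"ry":0,"rz":0.006}]' | grep pos
python3 -m inch '[{"dx":0,"dy":0,"dz":0,"rx":0,"ry":0,"rz":0}]' | grep pos
python3 -c "
from h import *
rows(.662,-.2015,.07,18.1)"
```

```text
tool_pos: [0.5784, -0.0327, 0.1425]
tool_pos: [0.5742, -0.1911, 0.0754]
tool_pos: [0.5735, -0.1884, 0.0747]
d [-0.0498  0.1001  0.005 ] r [-0.0039 -0.0039 -0.001 ] rows>= 2
```

```bash
python3 -m inch '[{"dx":-0.025,"dy":0.05,"dz":0,"rx":0,"ry":0,"rz":0},{"dx":-0.045,"dy":0.09,"dz":0,"rx":0,"ry":0,"rz":0},{"dx":-0.049,"dy":0.1,"dz":0.005,"rx":0,"ry":0,"rz":0},{"dx":-0.049,"dy":0.1,"dz":0.005,"rx":0,"ry":0,"rz":0},{"dx":-0.049,"dy":0.1,"dz":0.005,"rx":0,"ry":0,"rz":0}]' | grep -E "pos|force"
python3 -c "
from h import *
grab('wrist','w10');rows(.662,-.2015,.002,18.1)"
```

```text
tool_pos: [0.6642, -0.2004, 0.0751]
contact_force: [0.7, 0.1, -0.5]
grasp_force: 0.0
d [-0.0004 -0.0025  0.0914] r [-0.0005 -0.0004  0.0006] rows>= 2
```

View pics/w10.png

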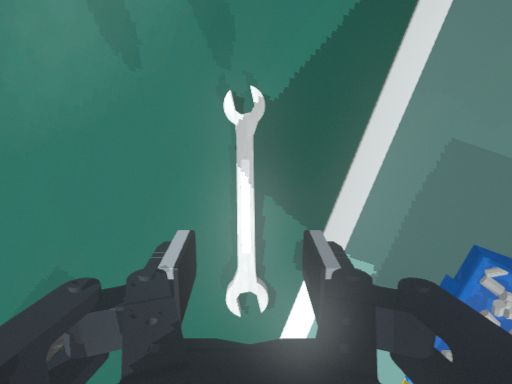

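```bash
python3 -m inch '[{"dx":0,"dy":-0.0025,"dz":0.03,"rx":0,"ry":0,"rz":0},{"dx":0,"dy":-0.0025,"dz":0.06,"rx":0,"ry":0,"rz":0},{"dx":0,"dy":-0.0025,"dz":0.08,"rx":0,"ry":0,"rz":0},{"dx":0,"dy":-0.0025,"dz":0.088,"rx":0,"ry":0,"rz":0},{"dx":0,"dy":-0.0025,"dz":0.09,"rx":0,"ry":0,"rz":0}]' | grep -E "pos|force"
python3 -m inch '[{"dx":0,"dy":0,"dz":0,"rx":0,"ry":0,"rz":0},{"dx":0,"dy":0,"dz":0,"rx":0,"ry":0,"rz":0},{"dx":0,"dy":0,"dz":0,"rx":0,"ry":0,"rz":0},{"dx":0,"dy":0,"dz":0,"rx":0,"ry":0,"rz":0},{"dx":0,"dy":0,"dz":0,"rx":0,"ry":0,"rz":0}]' -1
python3 -m inch '[{"dx":0,"dy":0,"dz":-0.02,"rx":0,"ry":0,"rz":0},{"dx":0,"dy":0,"dz":-0.05,"rx":0,"ry":0,"rz":0},{"dx":0,"dy":0,"dz":-0.08,"rx":0,"ry":0,"rz":0},{"dx":0,"dy":0,"dz":-0.1,"rx":0,"ry":0,"rz":0},{"dx":0,"dy":0,"dz":-0.1,"rx":0,"ry":0,"rz":0}]' 
python3 -c "
from h import *
rows(.56,-.15,.12,18.1)
grab('wrist','w11')"
```

```text
tool_pos: [0.662, -0.2019, 0.0022]
contact_force: [0.3, 0.6, -0.2]
grasp_force: 0.0
time: 37.5
tool_pos: [0.6639, -0.2026, 0.0045]
tool_rot: [0.001, 0.587, 0.81, 0.0]
contact_force: [-0.7, 1.2, 4.5]
gripper_width: 0.306
grasp_force: 59.8
time: 38.0
tool_pos: [0.6648, -0.203, 0.0868]
tool_rot: [0.003, 0.587, 0.81, 0.001]
contact_force: [0.7, -0.7, -0.6]
gripper_width: 0.308
grasp_force: 59.2
d [ 0.1035 -0.1037 -0.0423] r [0.003  0.0026 0.0001] rows>= 3
```

View pics/w11.png

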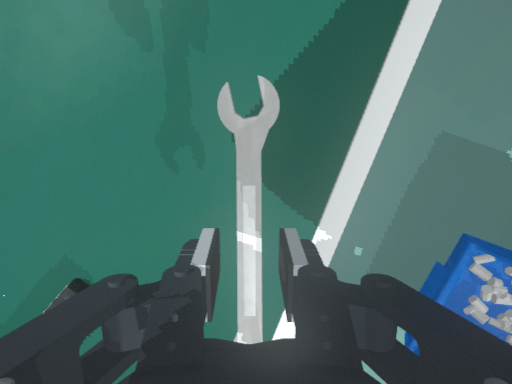

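```bash
python3 -m inch '[{"dx":0.02,"dy":-0.02,"dz":0,"rx":0,"ry":0,"rz":0},{"dx":0.05,"dy":-0.05,"dz":-0.01,"rx":0,"ry":0,"rz":0},{"dx":0.08,"dy":-0.08,"dz":-0.02,"rx":0,"ry":0,"rz":0},{"dx":0.103,"dy":-0.103,"dz":-0.04,"rx":0,"ry":0,"rz":0},{"dx":0.103,"dy":-0.103,"dz":-0.05,"rx":0,"ry":0,"rz":0}]' | grep -E "pos|force"
python3 -c "
from h import *
rows(.4933,.1651,.12,18.6)"
```

```text
tool_pos: [0.5557, -0.1477, 0.1213]
contact_force: [0.8, -0.1, -1.3]
grasp_force: 59.3
d [0.3958 0.0476 0.0026] r [-0.0023 -0.0021 -0.0053] rows>= 7
```

```bash
python3 -m inch '[{"dx":0.04,"dy":0.005,"dz":0,"rx":0,"ry":0,"rz":0},{"dx":0.08,"dy":0.01,"dz":0,"rx":0,"ry":0,"rz":0},{"dx":0.12,"dy":0.014,"dz":0,"rx":0,"ry":0,"rz":0},{"dx":0.16,"dy":0.019,"dz":0,"rx":0,"ry":0,"rz":0},{"dx":0.2,"dy":0.024,"dz":0,"rx":0,"ry":0,"rz":0}]' | grep pos
python3 -m inch '[{"dx":0.04,"dy":0.005,"dz":0,"rx":0,"ry":0,"rz":-0.004},{"dx":0.08,"dy":0.01,"dz":0,"rx":0,"ry":0,"rz":-0.004},{"dx":0.12,"dy":0.014,"dz":0,"rx":0,"ry":0,"rz":-0.004},{"dx":0.16,"dy":0.019,"dz":0,"rx":0,"ry":0,"rz":-0.004},{"dx":0.19,"dy":0.024,"dz":0,"rx":0,"ry":0,"rz":-0.004}]' | grep pos
python3 -m inch '[{"dx":0,"dy":0,"dz":0,"rx":0,"ry":0,"rz":0},{"dx":0,"dy":0,"dz":0,"rx":0,"ry":0,"rz":0},{"dx":0,"dy":0,"dz":0,"rx":0,"ry":0,"rz":0}]' | grep pos
python3 -c "
from h import *
rows(.4933,.1651,.055,18.6)
grab('wrist','w12')"
```

```text
tool_pos: [0.5271, 0.0096, 0.1218]
tool_pos: [0.4979, 0.1605, 0.1219]
tool_pos: [0.4987, 0.1582, 0.1224]
d [ 0.0103 -0.0036  0.0843] r [-0.0006  0.0002 -0.0023] rows>= 2
```

View pics/w12.png

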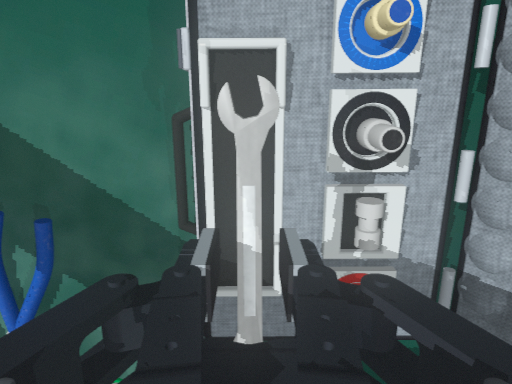

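```bash
python3 -m inch '[{"dx":0.01,"dy":-0.0035,"dz":0.02,"rx":0,"ry":0,"rz":-0.002},{"dx":0.01,"dy":-0.0035,"dz":0.05,"rx":0,"ry":0,"rz":-0.002},{"dx":0.01,"dy":-0.0035,"dz":0.075,"rx":0,"ry":0,"rz":-0.002},{"dx":0.01,"dy":-0.0035,"dz":0.085,"rx":0,"ry":0,"rz":-0.002},{"dx":0.01,"dy":-0.0035,"dz":0.085,"rx":0,"ry":0,"rz":-0.002}]' | grep -E "pos|force"
python3 -m inch '[{"dx":0,"dy":0,"dz":0,"rx":0,"ry":0,"rz":0}]' | grep pos
python3 -c "
from h import *
rows(.4933,.1651,.0345,18.6)"
```

```text
tool_pos: [0.4916, 0.1652, 0.0527]
contact_force: [0.1, 0.7, -0.8]
grasp_force: 59.3
tool_pos: [0.4936, 0.1657, 0.0553]
d [-0.0006 -0.0006  0.026 ] r [0.0003 0.     0.    ] rows>= 1
```

```bash
python3 -m inch '[{"dx":0,"dy":0,"dz":0.006,"rx":0,"ry":0,"rz":0},{"dx":0,"dy":0,"dz":0.012,"rx":0,"ry":0,"rz":0},{"dx":0,"dy":0,"dz":0.018,"rx":0,"ry":0,"rz":0},{"dx":0,"dy":0,"dz":0.022,"rx":0,"ry":0,"rz":0},{"dx":0,"dy":0,"dz":0.022,"rx":0,"ry":0,"rz":0}]'| grep -E "pos|force"
python3 -m inch '[{"dx":0,"dy":0,"dz":0.001,"rx":0,"ry":0,"rz":0},{"dx":0,"dy":0,"dz":0.001,"rx":0,"ry":0,"rz":0}]' | grep -E "pos|force"
python3 -m inch '[{"dx":0,"dy":0,"dz":0.001,"rx":0,"ry":0,"rz":0},{"dx":0,"dy":0,"dz":0.001,"rx":0,"ry":0,"rz":0}]' | grep -E "pos|force"
```

```text
tool_pos: [0.4927, 0.1656, 0.0367]
contact_force: [-1.4, -0.2, -0.7]
grasp_force: 59.3
tool_pos: [0.4933, 0.1657, 0.0366]
contact_force: [0.7, 0.4, -2.4]
grasp_force: 59.3
tool_pos: [0.4933, 0.1657, 0.0358]
contact_force: [-0.7, 0.0, -1.1]
grasp_force: 59.3
```

```bash
python3 -m inch '[{"dx":0,"dy":0,"dz":0.001,"rx":0,"ry":0,"rz":0},{"dx":0,"dy":0,"dz":0.001,"rx":0,"ry":0,"rz":0}]'| grep -E "pos|contact"
python3 -m inch '[{"dx":0,"dy":0,"dz":0.0006,"rx":0,"ry":0,"rz":0},{"dx":0,"dy":0,"dz":0.0006,"rx":0,"ry":0,"rz":0}]' | grep -E "pos|contact"
python3 -m inch '[{"dx":0,"dy":0,"dz":0.0006,"rx":0,"ry":0,"rz":0},{"dx":0,"dy":0,"dz":0.0006,"rx":0,"ry":0,"rz":0}]' | grep -E "pos|contact"
```

```text
tool_pos: [0.4932, 0.1657, 0.0349]
contact_force: [-0.4, -0.3, -1.4]
tool_pos: [0.4933, 0.1657, 0.0345]
contact_force: [0.2, -0.6, -0.9]
tool_pos: [0.4934, 0.1657, 0.0345]
contact_force: [-1.7, -0.1, 2.9]
```

Contact on the bed floor at the expected height; release, retreat and check.

```bash
python3 -m inch '[{"dx":0,"dy":0,"dz":0,"rx":0,"ry":0,"rz":0},{"dx":0,"dy":0,"dz":0,"rx":0,"ry":0,"rz":0},{"dx":0,"dy":0,"dz":0,"rx":0,"ry":0,"rz":0},{"dx":0,"dy":0,"dz":0,"rx":0,"ry":0,"rz":0}]' 0.15| grep -E "pos|force|width"
python3 -m inch '[{"dx":0,"dy":0,"dz":-0.02,"rx":0,"ry":0,"rz":0},{"dx":0,"dy":0,"dz":-0.06,"rx":0,"ry":0,"rz":0},{"dx":0,"dy":0,"dz":-0.11,"rx":0,"ry":0,"rz":0},{"dx":0,"dy":0,"dz":-0.17,"rx":0,"ry":0,"rz":0},{"dx":0,"dy":0,"dz":-0.2,"rx":0,"ry":0,"rz":0}]'| grep -E "pos|force"
python3 -m inch '[{"dx":-0.06,"dy":0,"dz":-0.03,"rx":0,"ry":0,"rz":0},{"dx":-0.1,"dy":0,"dz":-0.06,"rx":0,"ry":0,"rz":0},{"dx":-0.13,"dy":0,"dz":-0.08,"rx":0,"ry":0,"rz":0},{"dx":-0.13,"dy":0,"dz":-0.08,"rx":0,"ry":0,"rz":0},{"dx":-0.13,"dy":0,"dz":-0.08,"rx":0,"ry":0,"rz":0}]'| grep -E "pos"
python3 -m inch '[{"dx":0,"dy":0,"dz":0,"rx":0,"ry":0,"rz":0},{"dx":0,"dy":0,"dz":0,"rx":0,"ry":0,"rz":0},{"dx":0,"dy":0,"dz":0,"rx":0,"ry":0,"rz":0}]'| grep -E "pos"
python3 -c "
from h import *
look([(n,z+.03) for n,z in PARTS],'w13')
a=cv2.imread('pics/w13.png'); cv2.imwrite('pics/w13c.png',cv2.resize(a[20:290,170:400],None,fx=2.2,fy=2.2,interpolation=cv2.INTER_CUBIC))"
```

```text
tool_pos: [0.4933, 0.1657, 0.0339]
contact_force: [-0.4, 0.2, 0.3]
gripper_width: 0.574
grasp_force: 0.0
tool_pos: [0.4951, 0.1661, 0.199]
contact_force: [0.1, 1.4, 0.8]
grasp_force: 0.0
tool_pos: [0.5264, 0.0671, 0.2578]
tool_pos: [0.5258, 0.068, 0.2569]
red_standard_mid 0.75 [328. 152.  21.  19.] ctr [0.6028 0.1037] cen [0.6025 0.1037] sz 0.02 0.023 long 155.4
black_standard_mid 0.92 [341.  19.  29.  29.] ctr [0.5632 0.2229] cen [0.5629 0.2228] sz 0.027 0.019 long 62.6
adapter_mid 0.55 [332.  86.  19.  36.] ctr [0.5832 0.1662] cen [0.583  0.1663] sz 0.034 0.018 long 110.0
spanner_mid 0.68 [249.  68.  28. 136.] ctr [0.4969 0.1554] cen [0.4982 0.1517] sz 0.026 0.13 long 109.2
cam [0.50538563 0.13011598 0.39960562]
```

View pics/w13c.png

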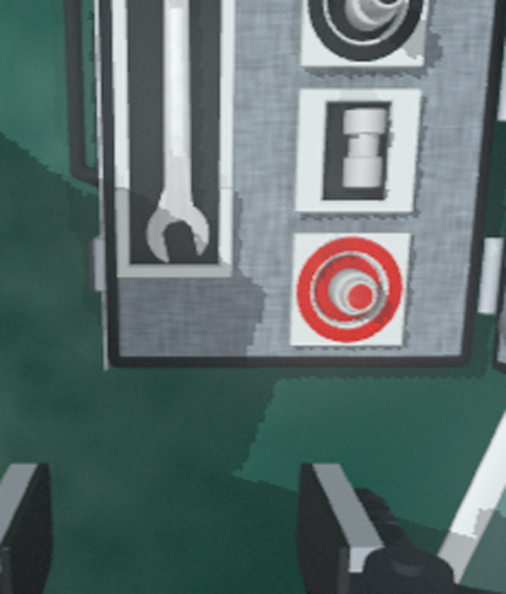

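```bash
python3 -c "
from h import *
im=grab('top','top2')
for n,z in [('spanner_mid',.036),('blue_standard_mid',.06)]:
  for b in nets.outline_of('top',n)[:1]:
    ys,xs=np.nonzero(b['pixels']); c,sz,an=cv2.minAreaRect(np.c_[xs,ys].astype(np.float32)); print(n,b['confidence'],c,sz,an,ray('top',c,z))
cv2.imwrite('pics/top2c.png',cv2.resize(im[150:270,120:260,::-1],None,fx=5,fy=5,interpolation=cv2.INTER_CUBIC))"
```

```text
spanner_mid 0.63 (195.38084411621094, 221.99159240722656) (10.542977333068848, 55.43752670288086) 79.99201965332031 [0.50374869 0.16070967 0.036     ]
blue_standard_mid 0.45 (146.5, 208.0) (8.0, 9.0) 90.0 [0.53792894 0.281621   0.06      ]
```

View pics/top2c.png

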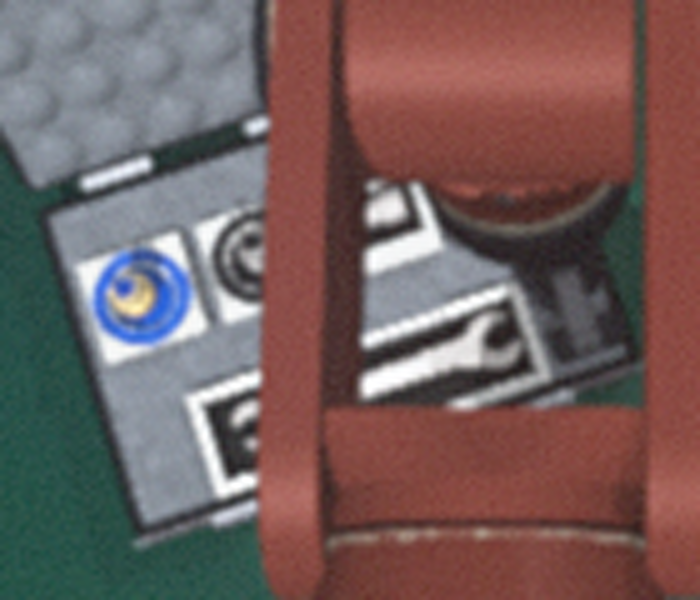

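```bash
python3 -c "
from plant import ticket
print(ticket.job_done())"
```

```text
the job is handed in; nothing more can be done
None
```

All five parts are in their own seats, set down on the seat floors and released. The last camera views showed nothing out of place, and the job is handed in at about 43 s of the 128 s allowed; the hand-in returned no verdict.

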